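# Refill the cartridge feed tube

### The arm

A 6-joint arm with a two-finger parallel gripper is mounted at the origin on the work surface. World frame = base frame: x ahead of the robot, y to its left, z up, the work surface at z = 0. Lengths are in m, angles in rad, forces in N, time in s.
With the tool pointing down it reaches from about 0.375 to 0.975 m from the base axis. Payload 3.8 kg.
Tool frame: the origin (TCP) lies at the very end of the fingers, on their centre line; the grasp point (between the pads) lies 19 mm behind it; z points along the fingers, y is the direction in which the jaws open and shut (so a half turn about z gives the same grasp; the last joint's range is limited). The gripper opens to 85 mm and grips with 20 to 120 N. Pads are 22 mm wide; open, the fingers measure 114 mm over their backs; the gripper's body (76 mm by 85 mm) begins 54 mm behind the grasp point. The pads swing forward as they close: fully open they stand 13 mm farther back than shut.
Start: joints at [1.089, 0.264, 1.604, -0, 1.274, -0.037], TCP at [0.29, 0.609, 0.231] pointing down, gripper open.
Joint ranges: [-2.63, 2.63], [-0.94, 2.18], [0.31, 2.57], [-1.31, 4.45], [0, 2.66], [-2.55, 2.55]. Speed limits (rad/s): [2.57, 2.57, 3.14, 3.14, 3.14, 3.14].

### API

Orientations are given as a unit quaternion [x, y, z, w].
In Python, from station import get_state, viewer, manip gives the robot as it stands. The module is installed in compiled form; this text tells all that it offers.
- The arm moves only by the tool carry_out, never from a script. Its arguments are lists of equal length, an entry for each row: "linear": the shift along the tool's x, y, z in mm, a list of three; "delta_rot": the turn, a rotation vector about the tool's x, y, z in rad, a list of three. In form: {"linear": [[tx, ty, tz], ...], "delta_rot": [[ax, ay, az], ...]}. A call has 1 to 20 rows; each row is the pose to reach, as a shift and turn from the pose commanded when the call began, along the tool's axes at that moment; what a row does not reach only later rows make up. A row lasts 1/12 s, in which the tool goes at most 41.7 mm and 7.16 degrees, less where a joint would pass 70% of its speed; a pose out of reach is approached as far as the arm can. A call with a gripper value outside its range is refused whole. "hand" is the finger opening in mm, from 0 to 85.4, set as the call begins (left out, the last holds). The fingers move at their own pace and stop on an object; "squeeze" is the grip in N (left out, the last holds). Time passes only in rows, so rows that repeat a pose let the fingers close. It gives the time, the measured TCP pose, the force and the opening at its end, in the units of the state.
- get_state(): the state, without advancing time (a new reading comes with each control period).
- viewer.snapshot(name): name is "scene" or "top" or "wrist"; returns a dict with "color" (384x512x3 uint8, red, green, blue), "camera_matrix" (3x3 intrinsics, pixels), "k1" (the pictures are not rectified: a ray, as slopes to the right and down, at radius r is drawn at 1 + k1 r^2 times it, then the intrinsics apply), "extrinsics" (4x4, takes a point from world to camera coordinates); the wrist camera has in their place "hand_eye" (4x4, takes a point from camera to tool coordinates, whose origin is the TCP and whose axes are the flange's). Camera axes: x right, y down, z forward; pixel columns grow to the right and rows downward; lengths in m; the calibration is good to about 2 mm. A picture is of the moment at which its call begins: read the wrist's pose just before it. There is no depth.
- manip.close_job(): hands the job in, once; it reports no verdict.
The state is a dict: "clock": time; "q": joint angles; "joint_vel": joint speeds; "joint_efforts": joint torques, N m; "position": TCP position; "orientation": TCP orientation; "wrist_force": force on the tool from outside, world axes, zero at the start; "moment": the same for the moment, N m; "grip_width": opening from 0.0 (shut) to 1.0 (fully open).
Only numpy, scipy, OpenCV 4.12 (cv2) and the standard library are available. Lean on these libraries where they do the work, as an engineer would, in place of code of your own. Each camera call takes 0.05 s, during which the arm holds its last target.

### The job

Refill the feed tube: lift the red-handled gate out of the tube's mouth and stand it in the slot of the wooden holder, then lay every fresh orange cartridge with blue caps on the rails and push it in, each one pushing the last deeper, until all are fully inside the tube. Then slide the gate back down into its slot at the mouth, fully home. Leave the spent black and grey cartridge, the bottle, the beaker and the sponge where they are.

Things in the scene. Friction and masses are not known exactly. Their poses are not given: they have to be found in the camera images.
- mouth (a point): centre of the mouth of the fixed feed tube: clear, level, on a white base, closed at the far end by a white pump head. x = tube axis, pointing INTO the tube; z up; 50 mm above the bench. The face of the blue mouth flange (64 mm wide, top 22 mm above the axis) is the plane x = 0. Bore 31 mm wide, takes 5 cartridges
- lay (a point): point on the tube axis 43 mm before the mouth, above the two steel rails (22 mm wide over both, top 11.6 mm below the axis) that run from 78 mm before the mouth into the tube. A cartridge laid lengthwise on them has its centre at this height and slides in when pushed from behind. Axes as the mouth's. The white base under the rails is 70 mm wide, its top 20 mm below the axis
- gate_seat (a point): where the middle of the gate's lower edge is when fully home on the rails, 5 mm before the mouth, 11.6 mm below the tube axis; axes as the mouth's. The slot (10 mm along x, 54 mm along y) lies between the flange and two blue front guides (10 to 16 mm before the mouth, 38 mm gap between them for a pushing finger, top 22 mm above the tube axis)
- gate_grip (a point): centre of the gate's red handle (gate starts in the gate slot). The gate is an upright aluminium plate 5 mm thick (its x), 48 mm wide (y), 52 mm tall, topped by a red block 14 mm thick (x), 36 mm wide (y), 28 mm tall; 60 g. The handle's centre is 66 mm above the plate's lower edge. It may be turned half round
- gate_foot (a point): middle of the gate's lower edge (66 mm below the handle's centre)
- holder_slot (a point): middle of the slot's floor in the fixed wooden holder (34 x 85 mm, 42 mm tall, on a foot 60 mm wide). The slot is 10 mm wide (its x), 53 mm long (its y), 27 mm deep, open upward; z up. The gate stands in it edgewise, plate thickness along x, lower edge on this floor, 15 mm above the bench
- follower (a joint): how far (m) the white follower disc has been pushed into the tube; its front face is 3 mm inside the mouth at 0; it moves freely to 0.226, resists with about 1.2 N and stays where left
- cart1_c (a point): centre of a fresh cartridge lying on the bench: octagonal bar, 26 mm across flats, 40 mm long along its x axis, orange body with blue end caps, both ends alike, about 35 g; its axis is 13 mm above what it lies on. Between 3 and 5 are there; None in every reading if absent
- cart2_c (a point): centre of a fresh cartridge lying on the bench: octagonal bar, 26 mm across flats, 40 mm long along its x axis, orange body with blue end caps, both ends alike, about 35 g; its axis is 13 mm above what it lies on. Between 3 and 5 are there; None in every reading if absent
- cart3_c (a point): centre of a fresh cartridge lying on the bench: octagonal bar, 26 mm across flats, 40 mm long along its x axis, orange body with blue end caps, both ends alike, about 35 g; its axis is 13 mm above what it lies on. Between 3 and 5 are there; None in every reading if absent
- cart4_c (a point): centre of a fresh cartridge lying on the bench: octagonal bar, 26 mm across flats, 40 mm long along its x axis, orange body with blue end caps, both ends alike, about 35 g; its axis is 13 mm above what it lies on. Between 3 and 5 are there; None in every reading if absent
- cart5_c (a point): centre of a fresh cartridge lying on the bench: octagonal bar, 26 mm across flats, 40 mm long along its x axis, orange body with blue end caps, both ends alike, about 35 g; its axis is 13 mm above what it lies on. Between 3 and 5 are there; None in every reading if absent
- spent_c (a point): centre of the spent cartridge: same shape, black body with grey end caps. Not to be used
- reagent: bystander: glass bottle with blue cap, 68 mm across, 130 mm tall (origin under its base)
- beaker: bystander: small glass beaker, 60 mm across, 70 mm tall (origin under its base)
- sponge: bystander: yellow sponge block 90 x 60 x 30 mm (origin under its middle)
Not all that is in view belongs to the job. Leave any yellow look-alike of the part that bears cart4_c alone. What is shaped like the part that bears cart2_c but green is not meant.

How it is judged:
By the outcome, as a careful person would: the job done as asked, in the order asked, and still so for the second after the job is handed in, with the robot touching nothing.
Of cart1, cart2, cart3, cart4, cart5 only 3 to 5 are there at a start; the rules pass over those that are not, and their reading is None.
At some moment in a run one of cart1, cart2, cart3, cart4, cart5 may be knocked a few centimetres aside while the robot is not near it.
It also fails if it takes over 210 s, if anything falls off the work surface, if the arm or the gripper's body presses on something with over 40 N, if the wrist force passes 120 N, or if a joint passes its speed limit or range.

## Working session

There is one attempt and no reset: what is moved stays moved. The work goes in short steps, Python scripts to look and compute and a tool call to move; the robot and the scene stay as the last step left them, time stands still between calls to the robot, and variables do not carry over. Pictures are saved under pics/ and viewed, and the job is handed in when it is done.

Besides the shell and the picture viewer there is one more tool, called after "Emit:" as name(argument=value, ...), one argument or row to a line, values as JSON. carry_out: Moves the arm, as the interface text tells. Its arguments: {"type":"object","properties":{"linear":{"type":"array","items":{"type":"array","items":{"type":"number"}}},"delta_rot":{"type":"array","items":{"type":"array","items":{"type":"number"}}},"hand":{"type":"number"},"squeeze":{"type":"number"}},"required":["linear","delta_rot"]}

```bash
mkdir -p pics; ls; cat > h.py <<'E'
import numpy as np, cv2
from scipy.spatial.transform import Rotation as R
from station import get_state, viewer, manip
def snap(n,f):
    s=get_state(); p=viewer.snapshot(n); cv2.imwrite('pics/'+f+'.png',p['color'][:,:,::-1])
    np.savez('pics/'+f+'.npz',K=p['camera_matrix'],k1=p['k1'],E=p.get('extrinsics',p.get('hand_eye')),pos=s['position'],q=s['orientation'],wrist=(n=='wrist'))
    return p
def cam(f):
    d=np.load('pics/'+f+'.npz'); K=d['K'];k1=float(d['k1']);E=d['E']
    if d['wrist']:
        T=np.eye(4);T[:3,:3]=R.from_quat(d['q']).as_matrix();T[:3,3]=d['pos']; cw=T@E
    else: cw=np.linalg.inv(E)
    return K,k1,cw
def pix2w(f,uv,z):
    K,k1,cw=cam(f); out=[]
    for u,v in uv:
        dx=np.array([(u-K[0,2])/K[0,0],(v-K[1,2])/K[1,1]]); x=dx.copy()
        for _ in range(30): x=dx/(1+k1*(x@x))
        d=cw[:3,:3]@np.array([x[0],x[1],1]); o=cw[:3,3]
        out.append(o+d*(z-o[2])/d[2])
    return np.array(out)
def w2pix(f,P):
    K,k1,cw=cam(f); P=np.atleast_2d(P); c=(P-cw[:3,3])@cw[:3,:3]
    x=c[:,:2]/c[:,2:]; x=x*(1+k1*(x**2).sum(1,keepdims=True))
    return x*[K[0,0],K[1,1]]+[K[0,2],K[1,2]]
def move_to(p,yaw=None):
    "print shift+rot in tool frame, from current measured pose; yaw= direction of tool y in world, tool down"
    s=get_state(); Rt=R.from_quat(s['orientation'])
    print('lin mm',np.round(Rt.inv().apply(np.array(p)-s['position'])*1e3,1))
E
python3 - <<'E'
from h import *
s=get_state(); print(s)
for n in ['scene','top','wrist']:
    p=snap(n,n+'0'); print(n,p['camera_matrix'],p['k1'],p.get('extrinsics',p.get('hand_eye')))
E
```

```text
pics
{'clock': 0.0, 'q': array([ 1.08911652e+00,  2.64775978e-01,  1.60536289e+00,  2.22533180e-05,
        1.27370423e+00, -3.68963530e-02]), 'joint_vel': array([ 2.82100250e-04, -3.13725276e-04,  1.45795487e-03,  1.69222135e-03,
       -9.29128554e-05, -8.49407006e-04]), 'joint_efforts': array([-2.05198769e-03, -5.15106797e+01, -3.67314613e+01, -3.86487536e-04,
        1.28998450e-02, -1.81850532e-05]), 'position': array([0.29008292, 0.60868394, 0.22995265]), 'orientation': array([ 2.20566125e-01,  9.75371374e-01, -1.08488580e-03, -2.98779501e-04]), 'wrist_force': array([-0.04048652,  0.10748424,  0.670681  ]), 'moment': array([-0.01209426, -0.00336251, -0.03072586]), 'grip_width': 0.9949650008770716}
scene [[373.11694492   0.         254.68191858]
 [  0.         373.11694492 194.98335194]
 [  0.           0.           1.        ]] -0.06183124183347467 [[-0.38473349  0.92293248 -0.01325793  0.2891146 ]
 [ 0.47413311  0.18528256 -0.86073699 -0.17136156]
 [-0.79194566 -0.33744037 -0.50887726  1.25529031]
 [ 0.          0.          0.          1.        ]]
top [[418.98835692   0.         252.79626613]
 [  0.         418.98835692 184.93327678]
 [  0.           0.           1.        ]] -0.04517142718986611 [[ 0.00245488 -0.99953217  0.03048631 -0.09558419]
 [-0.98839288 -0.00705615 -0.15175546  0.57101041]
 [ 0.15189958 -0.02975991 -0.98794781  1.04784009]
 [ 0.          0.          0.          1.        ]]
wrist [[327.17944965   0.         253.96541107]
 [  0.         327.17944965 193.91899355]
 [  0.           0.           1.        ]] -0.006865870834893255 [[-1.78877628e-04 -9.45637232e-01 -3.25223297e-01  8.49887878e-02]
 [ 9.99999976e-01 -1.27590984e-04 -1.79024195e-04  4.79072994e-04]
 [ 1.27796384e-04 -3.25223321e-01  9.45637232e-01 -1.43648428e-01]
 [ 0.00000000e+00  0.00000000e+00  0.00000000e+00  1.00000000e+00]]
```

View pics/scene0.png

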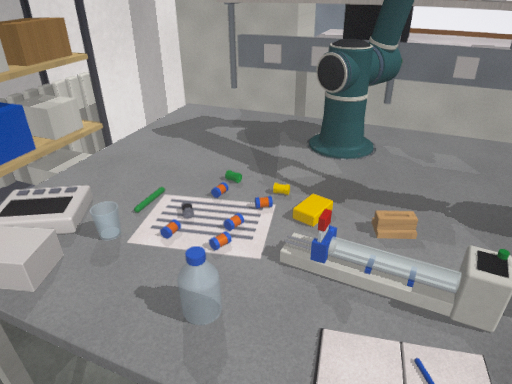

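View pics/top0.png

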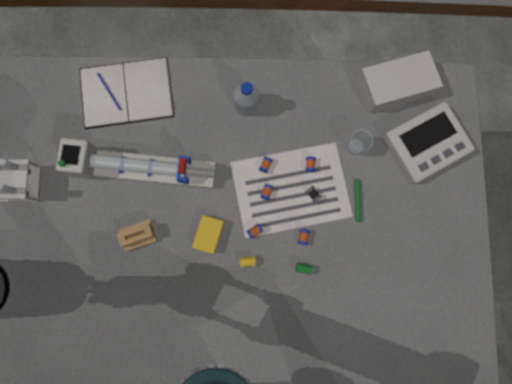

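View pics/wrist0.png

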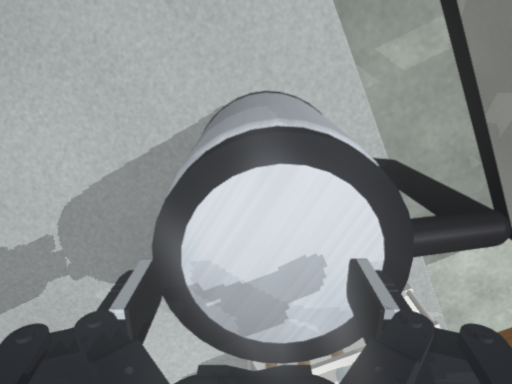

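```bash
python3 - <<'E'
import cv2,numpy as np
im=cv2.imread('pics/top0.png')
cv2.imwrite('pics/t_a.png',cv2.resize(im[135:285,225:375],(800,800))[:, :][:600] if 0 else cv2.resize(im[145:280,230:370],None,fx=4.4,fy=4.4,interpolation=cv2.INTER_CUBIC))
cv2.imwrite('pics/t_b.png',cv2.resize(im[130:260,50:230],None,fx=4.4,fy=4.4,interpolation=cv2.INTER_CUBIC))
E
```

```text
(no output)
```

View pics/t_a.png

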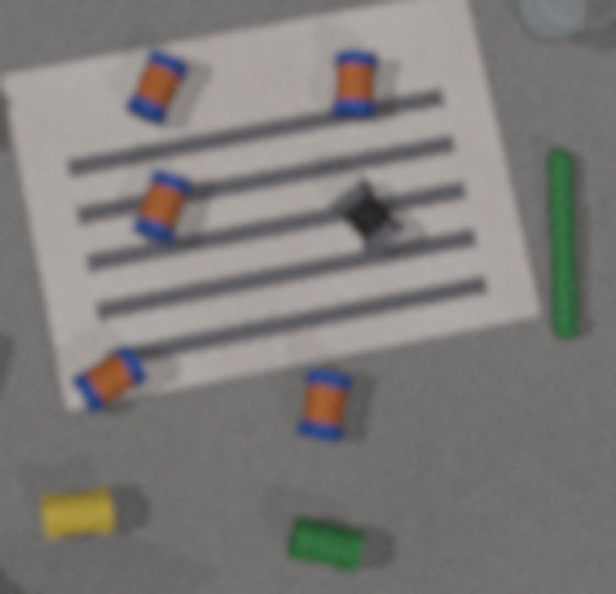

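View pics/t_b.png

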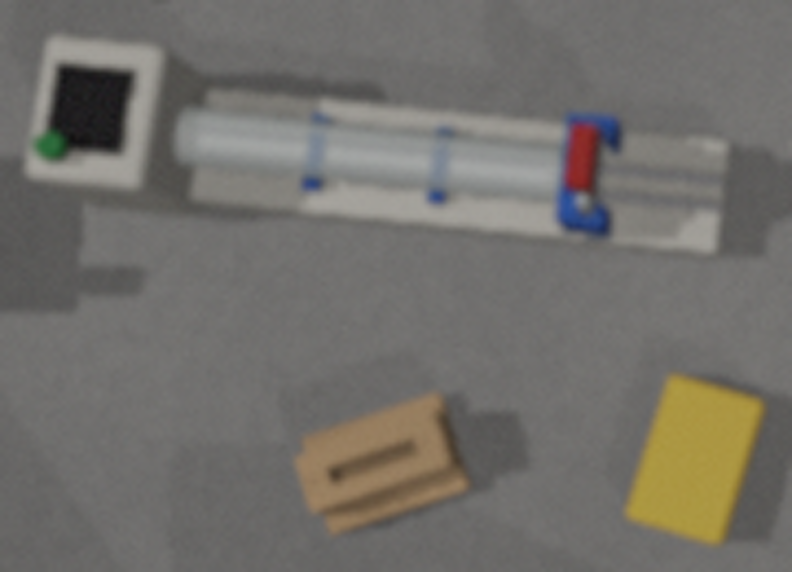

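```bash
python3 - <<'E'
from h import *
def fb(x,y): return [50+(x+.5)/4.4-.5,130+(y+.5)/4.4-.5]
def fa(x,y): return [230+(x+.5)/4.4-.5,145+(y+.5)/4.4-.5]
np.set_printoptions(precision=4,suppress=True)
print('handle',pix2w('top0',[fb(586,156),fb(586,124),fb(582,190)],.118))
print('base near/far end corners z.03',pix2w('top0',[fb(728,142),fb(715,250),fb(320,102),fb(303,210)],.03))
print('rails',pix2w('top0',[fb(720,180),fb(718,202),fb(610,168),fb(608,194)],.0384))
print('slot',pix2w('top0',[fb(330,474),fb(415,447)],.042))
print('holder top',pix2w('top0',[fb(303,440),fb(438,396),fb(460,470),fb(312,515)],.042))
print('sponge',pix2w('top0',[fb(695,460)],.03))
for n,a,b in [('c1',(168,62),(146,112)),('c2',(356,58),(354,108)),('c3',(173,180),(151,233)),('c4',(88,396),(133,360)),('c5',(330,378),(319,433)),('spent',(368,215),(368,215))]:
    P=pix2w('top0',[fa(*a),fa(*b)],.02); d=P[0]-P[1]; print(n,P.mean(0),np.degrees(np.arctan2(d[1],d[0])),np.linalg.norm(d[:2]))
s=get_state();print(R.from_quat(s['orientation']).as_matrix())
E
```

```text
handle [[0.6081 0.0804 0.118 ]
 [0.6262 0.0809 0.118 ]
 [0.5889 0.0821 0.118 ]]
base near/far end corners z.03 [[0.6351 0.0073 0.03  ]
 [0.569  0.014  0.03  ]
 [0.6579 0.2545 0.03  ]
 [0.5915 0.2613 0.03  ]]
rails [[0.6101 0.0112 0.0384]
 [0.5967 0.0121 0.0384]
 [0.6169 0.077  0.0384]
 [0.6011 0.0778 0.0384]]
slot [[0.4341 0.2344 0.042 ]
 [0.45   0.1857 0.042 ]]
holder top [[0.4537 0.251  0.042 ]
 [0.4798 0.1735 0.042 ]
 [0.4369 0.1591 0.042 ]
 [0.4104 0.2438 0.042 ]]
sponge [[0.4438 0.0237 0.03  ]]
c1 [ 0.6316 -0.1271  0.02  ] -23.398265565043495 0.03411881788964156
c2 [ 0.6352 -0.249   0.02  ] -3.351645106614723 0.031416870286329966
c3 [ 0.5578 -0.13    0.02  ] -22.451205554922726 0.03515809689103419
c4 [ 0.4542 -0.099   0.02  ] 128.70684396751028 0.03439865892658685
c5 [ 0.4382 -0.2271  0.02  ] -12.229995446377742 0.033488793019805514
spent [ 0.5533 -0.2555  0.02  ] 0.0 0.0
[[-0.9027  0.4303 -0.0008]
 [ 0.4303  0.9027 -0.0015]
 [ 0.0001 -0.0017 -1.    ]]
```

```bash
python3 - <<'E'
from h import *
print(w2pix('top0',[[.29,.609,.23],[.29,.609,.33]]),w2pix('scene0',[[.29,.609,.23]]))
K,k1,cw=cam('wrist0');print(cw)
print(pix2w('wrist0',[(280,100),(280,340),(155,250),(410,250)],.1))
E
```

```text
[[ -80.11778188  302.10991427]
 [-119.05054496  308.25186899]] [[618.34652162 136.23118031]]
[[ 0.43044879  0.85388262  0.29257189  0.21376549]
 [ 0.90261217 -0.40639636 -0.14189173  0.6459754 ]
 [-0.00225873  0.32515607 -0.94565767  0.37370096]
 [ 0.          0.          0.          1.        ]]
[[0.23525178 0.65827613 0.1       ]
 [0.45607898 0.55991997 0.1       ]
 [0.30879967 0.4967319  0.1       ]
 [0.41187195 0.71342546 0.1       ]]
```

```bash
cat >> h.py <<'E'
def Rdown(phi,tilt=0):
    p=np.radians(phi); y=np.array([np.cos(p),np.sin(p),0]); z=np.array([0,0,-1.]); x=np.cross(y,z)
    return R.from_matrix(np.column_stack([x,y,z]))
def plan(*wps,Rt=None):
    "wps: (x,y,z,phi) world mm-free; prints rows rel to current pose"
    s=get_state(); R0=R.from_quat(s['orientation']); p0=s['position']
    print('t',round(s['clock'],2),'pos',np.round(p0,4),'F',np.round(s['wrist_force'],1),'w',round(s['grip_width']*85.4,1),'q6',round(s['q'][5],2))
    for w in wps:
        Rg=Rdown(w[3]) if len(w)==4 else w[4]
        l=R0.inv().apply(np.array(w[:3])-p0)*1e3; r=(R0.inv()*Rg).as_rotvec()
        print('  lin',np.round(l,1).tolist(),'rot',np.round(r,3).tolist(),'rows',np.ceil(max(np.linalg.norm(l)/41.7,np.degrees(np.linalg.norm(r))/7.16)))
E
python3 -c "
from h import *
plan((.29,.609,.30,64.5),(.60,.10,.25,84.7))"
```

```text
t 0.15 pos [0.2902 0.6088 0.2302] F [-0.3  0.1 -0.5] w 85.2 q6 -0.04
  lin [0.2, -0.0, -69.8] rot [-0.002, -0.0, 0.0] rows 2.0
  lin [-498.6, -326.0, -19.2] rot [-0.002, -0.0, -0.352] rows 15.0
```

Emit:
carry_out(
  linear=[
    [0,0,-40],
    [0,0,-70],
    [-33,-22,-67],
    [-66,-43,-63],
    [-100,-65,-60],
    [-133,-87,-57],
    [-166,-109,-53],
    [-199,-130,-50],
    [-232,-152,-46],
    [-266,-174,-43],
    [-299,-196,-39],
    [-332,-217,-36],
    [-366,-239,-33],
    [-399,-261,-29],
    [-432,-283,-26],
    [-465,-304,-22],
    [-499,-326,-19],
    [-499,-326,-19],
    [-499,-326,-19],
    [-499,-326,-19],
  ],
  delta_rot=[
    [0,0,0],
    [0,0,0],
    [0,0,-0.1],
    [0,0,-0.2],
    [0,0,-0.3],
    [0,0,-0.352],
    [0,0,-0.352],
    [0,0,-0.352],
    [0,0,-0.352],
    [0,0,-0.352],
    [0,0,-0.352],
    [0,0,-0.352],
    [0,0,-0.352],
    [0,0,-0.352],
    [0,0,-0.352],
    [0,0,-0.352],
    [0,0,-0.352],
    [0,0,-0.352],
    [0,0,-0.352],
    [0,0,-0.352],
  ],
)

```text
clock: 1.82
position: [0.6002, 0.1004, 0.2498]
orientation: [0.047, 0.999, 0.0, -0.001]
wrist_force: [-0.1, -0.9, 0.2]
grip_width: 0.998
```

```bash
python3 -c "
from h import *
p=snap('wrist','w1');cv2.imwrite('pics/w1b.png',cv2.resize(p['color'][:,:,::-1],(800,600),interpolation=cv2.INTER_CUBIC))
plan()"
```

```text
t 1.87 pos [0.6   0.101 0.25 ] F [0.4 0.6 0.2] w 85.7 q6 -1.35
```

View pics/w1b.png

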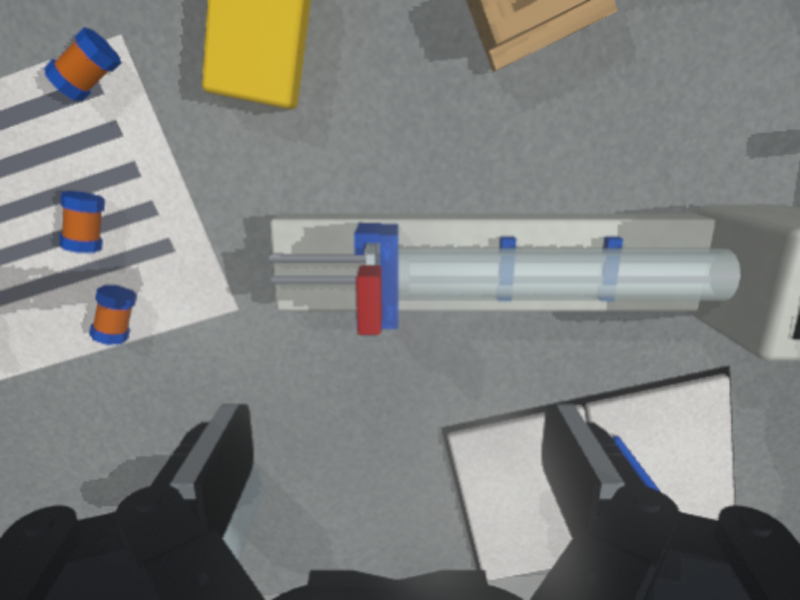

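```bash
cat >> h.py <<'E'
def box(cx,cy,z0,z1,lx,ly,ang):
    a=np.radians(ang);c,s=np.cos(a),np.sin(a);o=[]
    for z in (z0,z1):
        for sx,sy in ((-1,-1),(1,-1),(1,1),(-1,1)):
            x,y=sx*lx/2,sy*ly/2;o.append([cx+c*x-s*y,cy+s*x+c*y,z])
    return np.array(o)
def draw(im,f,B,col,k=1.5625):
    p=np.round((w2pix(f,B)+.5)*k-.5).astype(int)
    for i in range(4):
        for a,b in((i,(i+1)%4),(i+4,(i+1)%4+4),(i,i+4)): cv2.line(im,tuple(map(int,p[a])),tuple(map(int,p[b])),col,1)
E
python3 - <<'E'
from h import *
np.set_printoptions(precision=4,suppress=True)
f=lambda a:[((x+.5)/1.5625-.5,(y+.5)/1.5625-.5) for x,y in a]
b=pix2w('w1',f([(272,219),(697,218),(277,310),(697,310)]),.03);print(b)
for i in (0,2): d=b[i+1]-b[i];print(np.degrees(np.arctan2(d[1],d[0])))
r=pix2w('w1',f([(272,258),(360,259),(275,280),(355,281)]),.0384);print(r)
fl=pix2w('w1',f([(398,226),(398,328),(357,226)]),.072);print('flange top',fl)
hd=pix2w('w1',f([(358,275),(381,275),(381,335),(358,335)]),.118);print('handle',hd,hd.mean(0))
E
```

```text
[[0.5685 0.0148 0.03  ]
 [0.5961 0.3164 0.03  ]
 [0.6368 0.0067 0.03  ]
 [0.6667 0.323  0.03  ]]
84.76818268022171
84.60586625757044
[[0.5948 0.0122 0.0384]
 [0.6014 0.0745 0.0384]
 [0.6111 0.0115 0.0384]
 [0.6173 0.069  0.0384]]
flange top [[0.5743 0.1042 0.072 ]
 [0.6433 0.0978 0.072 ]
 [0.5719 0.0784 0.072 ]]
handle [[0.5913 0.0801 0.118 ]
 [0.5925 0.0929 0.118 ]
 [0.6285 0.0891 0.118 ]
 [0.6273 0.0758 0.118 ]] [0.6099 0.0845 0.118 ]
```

```bash
python3 - <<'E'
from h import *
M=np.array([.6101,.0902]);u=np.array([np.cos(np.radians(84.7)),np.sin(np.radians(84.7))])
for f,k in (('w1',1.5625),):
    im=cv2.imread('pics/w1b.png')
    g=M-.005*u; draw(im,f,box(*g,.1044-.014,.1184,.014,.036,84.7),(0,255,0))
    c=M-.0025*0*u+.0*u; draw(im,f,box(*(M-.008*u),.03,.072,.016,.064,84.7),(0,255,255))
    draw(im,f,box(*(M-.039*u),.03,.0384,.078,.022,84.7),(255,0,255))
    cv2.imwrite('pics/w1c.png',cv2.resize(im[180:380,220:520],None,fx=2.6,fy=2.6,interpolation=cv2.INTER_CUBIC))
E
```

```text
(no output)
```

View pics/w1c.png

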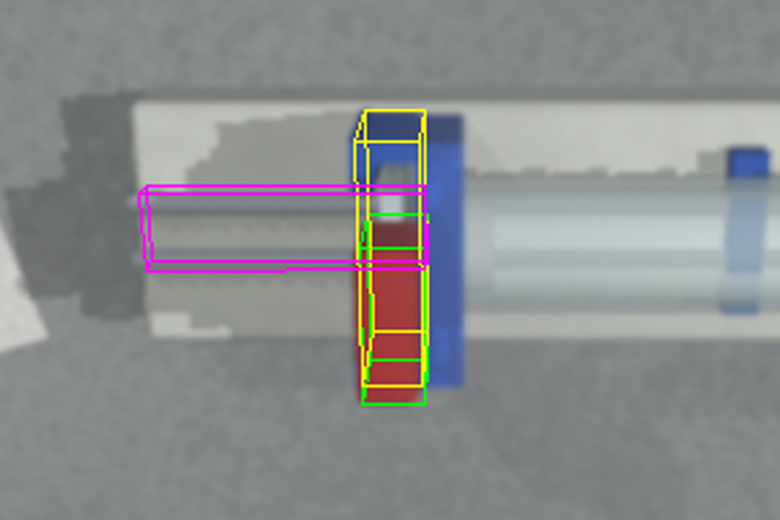

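```bash
python3 -c "
from h import *
plan((.6096,.0840,.13,84.7),(.6096,.0840,.087,84.7))"
```

```text
t 1.87 pos [0.6   0.101 0.25 ] F [0.4 0.6 0.2] w 85.7 q6 -1.35
  lin [-11.2, -16.1, 120.0] rot [0.0, -0.001, -0.0] rows 3.0
  lin [-11.2, -16.2, 163.0] rot [0.0, -0.001, -0.0] rows 4.0
```

Emit:
carry_out(
  linear=[
    [-5,-8,40],
    [-11,-16,80],
    [-11,-16,115],
    [-11,-16,130],
    [-11,-16,145],
    [-11,-16,158],
    [-11,-16,163],
    [-11,-16,163],
  ],
  delta_rot=[
    [0,0,0],
    [0,0,0],
    [0,0,0],
    [0,0,0],
    [0,0,0],
    [0,0,0],
    [0,0,0],
    [0,0,0],
  ],
  hand=60,
)

```text
clock: 2.53
position: [0.6088, 0.0844, 0.0861]
orientation: [0.046, 0.999, -0.0, -0.001]
wrist_force: [0.0, -0.2, -0.2]
grip_width: 0.703
```

Emit:
carry_out(
  linear=[
    [0,0,0],
    [0,0,0],
    [0,0,0],
    [0,0,0],
    [0,0,0],
    [0,0,0],
    [0,0,0],
    [0,0,0],
    [0,0,0],
    [0,0,0],
  ],
  delta_rot=[
    [0,0,0],
    [0,0,0],
    [0,0,0],
    [0,0,0],
    [0,0,0],
    [0,0,0],
    [0,0,0],
    [0,0,0],
    [0,0,0],
    [0,0,0],
  ],
  hand=6,
  squeeze=40,
)

```text
clock: 3.37
position: [0.6111, 0.0836, 0.0886]
orientation: [0.046, 0.999, 0.0, 0.001]
wrist_force: [-1.0, 0.7, 5.7]
grip_width: 0.157
```

```bash
python3 -c "
from h import *
plan()
p=snap('wrist','w2');cv2.imwrite('pics/w2b.png',cv2.resize(p['color'][:,:,::-1],(800,600),interpolation=cv2.INTER_CUBIC))
"
```

```text
t 3.37 pos [0.6111 0.0836 0.0886] F [-1.   0.7  5.7] w 13.4 q6 -1.38
```

View pics/w2b.png

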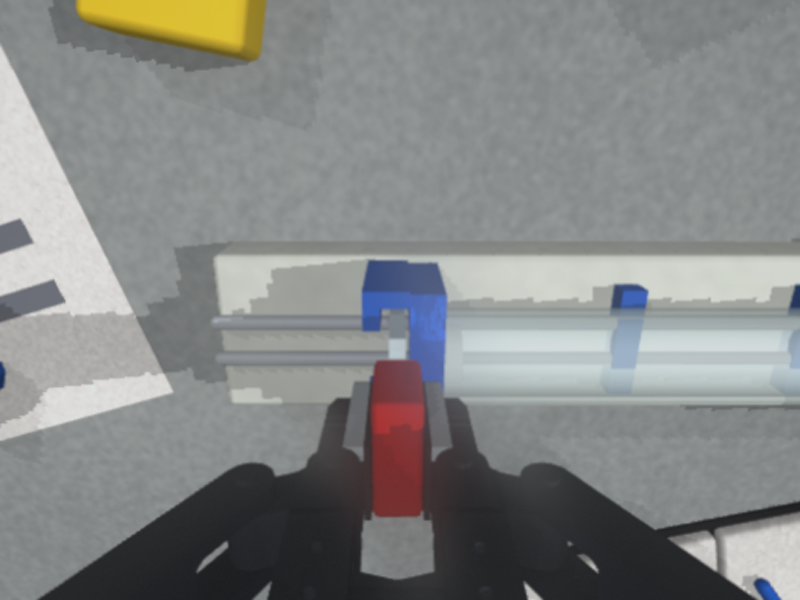

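Emit:
carry_out(
  linear=[
    [0,0,-10],
    [0,0,-20],
    [0,0,-35],
    [0,0,-50],
    [0,0,-80],
    [0,0,-110],
    [0,0,-110],
  ],
  delta_rot=[
    [0,0,0],
    [0,0,0],
    [0,0,0],
    [0,0,0],
    [0,0,0],
    [0,0,0],
    [0,0,0],
  ],
)

```text
clock: 4.0
position: [0.6142, 0.0836, 0.2055]
orientation: [0.046, 0.999, 0.001, 0.006]
wrist_force: [1.0, -0.4, 1.0]
grip_width: 0.16
```

```bash
python3 -c "
from h import *
plan((.442,.210,.20,18.1))"
```

```text
t 4.0 pos [0.6142 0.0836 0.2055] F [ 1.  -0.4  1. ] w 13.7 q6 -1.38
  lin [183.2, 109.9, 3.5] rot [0.009, 0.009, 1.162] rows 10.0
```

Emit:
carry_out(
  linear=[
    [18,11,0],
    [37,22,0],
    [55,33,0],
    [73,44,0],
    [92,55,0],
    [110,66,0],
    [128,77,0],
    [147,88,0],
    [165,99,0],
    [183,110,0],
    [183,110,0],
    [183,110,0],
    [183,110,0],
    [183,110,0],
  ],
  delta_rot=[
    [0,0,0.12],
    [0,0,0.24],
    [0,0,0.36],
    [0,0,0.48],
    [0,0,0.6],
    [0,0,0.72],
    [0,0,0.84],
    [0,0,0.96],
    [0,0,1.08],
    [0,0,1.162],
    [0,0,1.162],
    [0,0,1.162],
    [0,0,1.162],
    [0,0,1.162],
  ],
)

```text
clock: 5.17
position: [0.4388, 0.2095, 0.1976]
orientation: [0.587, 0.81, 0.0, 0.0]
wrist_force: [-0.1, 0.5, -0.2]
grip_width: 0.158
```

```bash
python3 -c "
from h import *
plan()
p=snap('wrist','w3');cv2.imwrite('pics/w3b.png',cv2.resize(p['color'][:,:,::-1],(800,600),interpolation=cv2.INTER_CUBIC))
p=snap('top','t3');plan()
print(R.from_quat(get_state()['orientation']).as_matrix().round(4))
"
```

```text
t 5.17 pos [0.4388 0.2095 0.1976] F [-0.1  0.5 -0.2] w 13.5 q6 0.08
t 5.27 pos [0.4388 0.2094 0.1974] F [0.4 0.1 0.4] w 13.3 q6 0.08
[[-3.103e-01  9.506e-01  3.000e-04]
 [ 9.506e-01  3.103e-01 -1.000e-04]
 [-2.000e-04  2.000e-04 -1.000e+00]]
```

View pics/w3b.png

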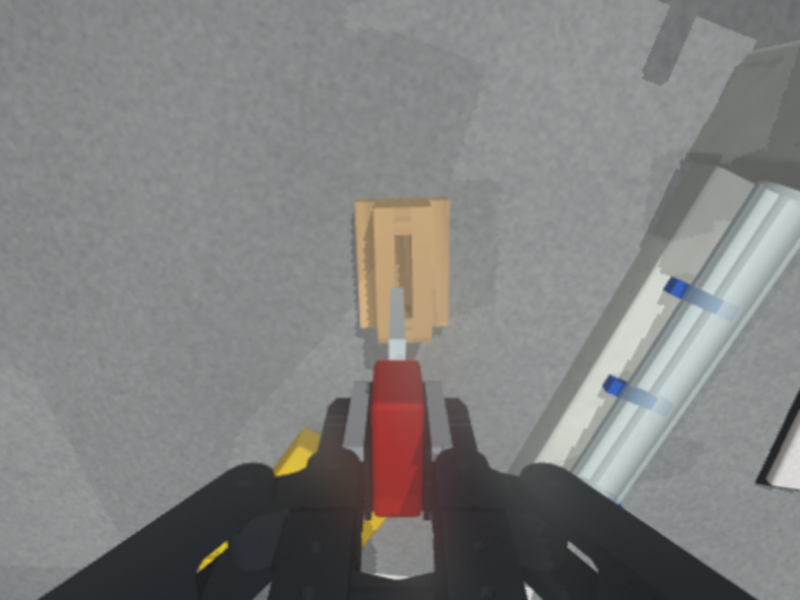

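```bash
python3 - <<'E'
from h import *
np.set_printoptions(precision=4,suppress=True)
f=lambda a:[((x+.5)/1.5625-.5,(y+.5)/1.5625-.5) for x,y in a]
s=pix2w('w3',f([(403,236),(405.5,318)]),.042);d=s[0]-s[1];print(s,s.mean(0),np.degrees(np.arctan2(d[1],d[0]))-90,np.linalg.norm(d))
h=pix2w('w3',f([(373,206),(429,206),(434,340),(378,342)]),.042);print(h,h.mean(0)); 
for i,j in((0,3),(1,2)):
    d=h[i]-h[j];print(np.degrees(np.arctan2(d[1],d[0]))-90,np.linalg.norm(d))
st=np.load('pics/w3.npz');R0=R.from_quat(st['q'])
for z,pts in ((.2272,[(372,403),(420,403),(397,516)]),(.1992,[(374,361),(419,361)]),(.1474,[(390,289),(404,289)])):
    print(z,R0.inv().apply(pix2w('w3',f(pts),z)-st['pos'])*1e3)
E
python3 - <<'E'
import cv2
im=cv2.imread('pics/w3.png');cv2.imwrite('pics/w3c.png',cv2.resize(im[115:235,210:310],None,fx=5,fy=5,interpolation=cv2.INTER_CUBIC))
E
```

```text
[[0.4342 0.2334 0.042 ]
 [0.452  0.1846 0.042 ]] [0.4431 0.209  0.042 ] 20.056156041283202 0.051905271011297105
[[0.4121 0.2447 0.042 ]
 [0.4431 0.2548 0.042 ]
 [0.474  0.1761 0.042 ]
 [0.4406 0.1637 0.042 ]] [0.4424 0.2098 0.042 ]
19.359670517478364 0.08583175171524214
21.427456618919763 0.08458181154646355
0.2272 [[ 19.1043  -6.8405 -29.6403]
 [ 19.0979   5.2982 -29.6319]
 [-16.2473  -0.5271 -29.6229]]
0.1992 [[17.4817 -7.5566 -1.6401]
 [17.4753  6.1988 -1.6307]]
0.1474 [[24.3155 -3.318  50.1603]
 [24.3135  2.2415 50.1641]]
```

View pics/w3c.png

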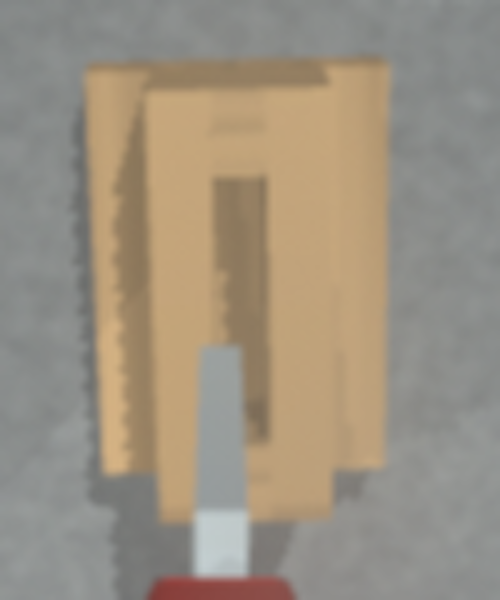

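```bash
python3 - <<'E'
from h import *
np.set_printoptions(precision=4,suppress=True)
f=lambda a:[(210+(x+.5)/5-.5,115+(y+.5)/5-.5) for x,y in a]
s=pix2w('w3',f([(240,178),(242.5,442)]),.042);d=s[0]-s[1];print(s,s.mean(0),np.degrees(np.arctan2(d[1],d[0]))-90,np.linalg.norm(d))
for a in ([(146,88),(160,522)],[(328,86),(332,518)],[(212,178),(213.5,345)],[(268,178),(271,442)]):
    h=pix2w('w3',f(a),.042);d=h[0]-h[1];print(np.degrees(np.arctan2(d[1],d[0]))-90,np.linalg.norm(d))
ang=19.9
c=s.mean(0)[:2];Rg=Rdown(ang)
t=c-Rg.apply([.0005,-.0006,0])[:2];print(t)
for z in (.1,.085,.065): plan((*t,z,ang))
E
```

```text
[[0.4339 0.2339 0.042 ]
 [0.4508 0.1846 0.042 ]] [0.4424 0.2092 0.042 ] 18.85911251237671 0.05214260558384961
19.11343050238915 0.08566099306808272
19.857972718579674 0.08519297611062565
18.512926124499415 0.03231720315588403
19.285021145334113 0.052149953697995605
[0.4431 0.209 ]
t 5.27 pos [0.4388 0.2094 0.1974] F [0.4 0.1 0.4] w 13.3 q6 0.08
  lin [-1.7, 4.0, 97.4] rot [0.0, 0.0, -0.032] rows 3.0
t 5.27 pos [0.4388 0.2094 0.1974] F [0.4 0.1 0.4] w 13.3 q6 0.08
  lin [-1.7, 3.9, 112.4] rot [0.0, 0.0, -0.032] rows 3.0
t 5.27 pos [0.4388 0.2094 0.1974] F [0.4 0.1 0.4] w 13.3 q6 0.08
  lin [-1.7, 3.9, 132.4] rot [0.0, 0.0, -0.032] rows 4.0
```

Emit:
carry_out(
  linear=[
    [-1,2,20],
    [-2,4,50],
    [-2,4,80],
    [-2,4,100],
    [-2,4,100],
    [-2,4,100],
    [-2,4,100],
  ],
  delta_rot=[
    [0,0,-0.02],
    [0,0,-0.02],
    [0,0,-0.02],
    [0,0,-0.02],
    [0,0,-0.02],
    [0,0,-0.02],
    [0,0,-0.02],
  ],
)

```text
clock: 5.85
position: [0.4432, 0.2091, 0.0982]
orientation: [0.579, 0.815, 0.0, 0.0]
wrist_force: [0.7, 0.5, 0.1]
grip_width: 0.156
```

```bash
python3 -c "
from h import *
plan()
p=snap('wrist','w4');cv2.imwrite('pics/w4b.png',cv2.resize(p['color'][:,:,::-1][80:260,150:370],None,fx=3.3,fy=3.3,interpolation=cv2.INTER_CUBIC))
p=snap('scene','s4');cv2.imwrite('pics/s4b.png',cv2.resize(p['color'][:,:,::-1][160:280,320:480],None,fx=5,fy=5,interpolation=cv2.INTER_CUBIC))
"
```

```text
t 5.85 pos [0.4432 0.2091 0.0982] F [0.7 0.5 0.1] w 13.3 q6 0.05
```

View pics/w4b.png

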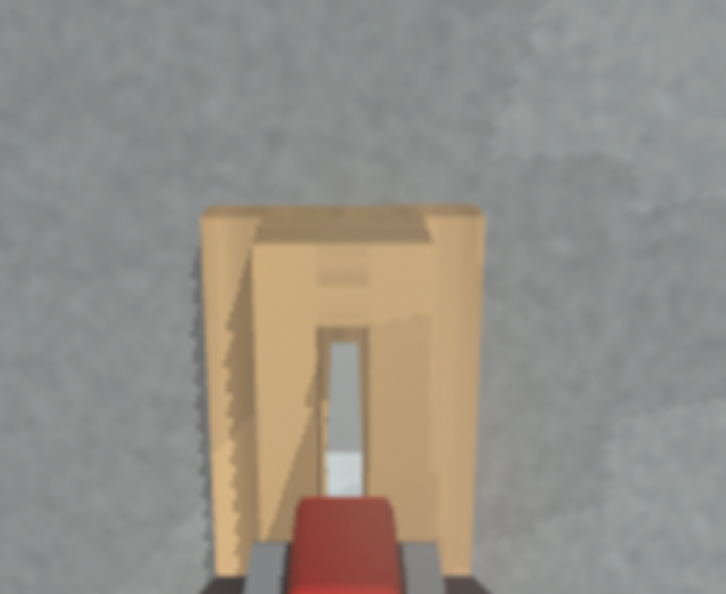

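View pics/s4b.png

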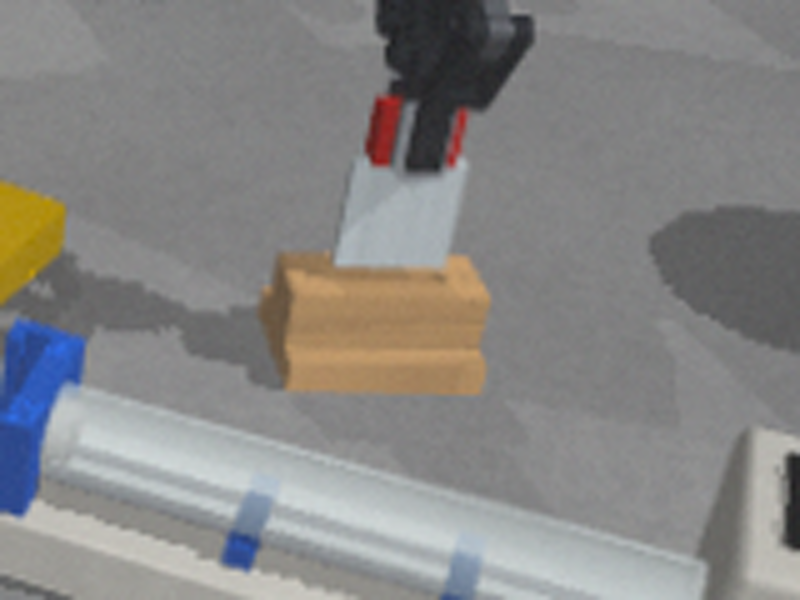

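Emit:
carry_out(
  linear=[
    [0,0,10],
    [0,0,18],
    [0,0,25],
    [0,0,30],
    [0,0,33],
    [0,0,33],
    [0,0,33],
  ],
  delta_rot=[
    [0,0,0],
    [0,0,0],
    [0,0,0],
    [0,0,0],
    [0,0,0],
    [0,0,0],
    [0,0,0],
  ],
)

```text
clock: 6.53
position: [0.4422, 0.2092, 0.065]
orientation: [0.579, 0.815, -0.001, -0.0]
wrist_force: [-4.4, -1.3, 9.2]
grip_width: 0.159
```

Emit:
carry_out(
  linear=[
    [0,0,0],
    [0,0,0],
    [0,0,0],
    [0,0,0],
    [0,0,0],
    [0,0,-10],
    [0,0,-30],
    [0,0,-60],
    [0,0,-100],
    [0,0,-135],
    [0,0,-135],
  ],
  delta_rot=[
    [0,0,0],
    [0,0,0],
    [0,0,0],
    [0,0,0],
    [0,0,0],
    [0,0,0],
    [0,0,0],
    [0,0,0],
    [0,0,0],
    [0,0,0],
    [0,0,0],
  ],
  hand=60,
)

```text
clock: 7.45
position: [0.4475, 0.2113, 0.2086]
orientation: [0.579, 0.815, 0.006, 0.004]
wrist_force: [1.3, 1.5, 0.6]
grip_width: 0.704
```

```bash
python3 -c "
from h import *
plan()
p=snap('scene','s5');cv2.imwrite('pics/s5b.png',cv2.resize(p['color'][:,:,::-1][160:280,120:480],None,fx=2.2,fy=2.2,interpolation=cv2.INTER_CUBIC))
p=snap('top','t5');cv2.imwrite('pics/t5b.png',cv2.resize(p['color'][:,:,::-1][130:280,200:380],None,fx=4.4,fy=4.0,interpolation=cv2.INTER_CUBIC))
"
```

```text
t 7.45 pos [0.4475 0.2113 0.2086] F [1.3 1.5 0.6] w 60.2 q6 0.05
```

View pics/s5b.png

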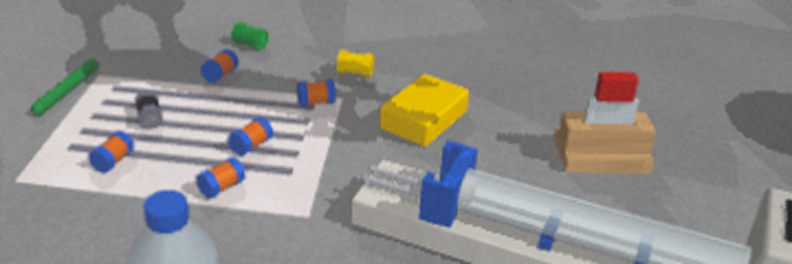

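View pics/t5b.png

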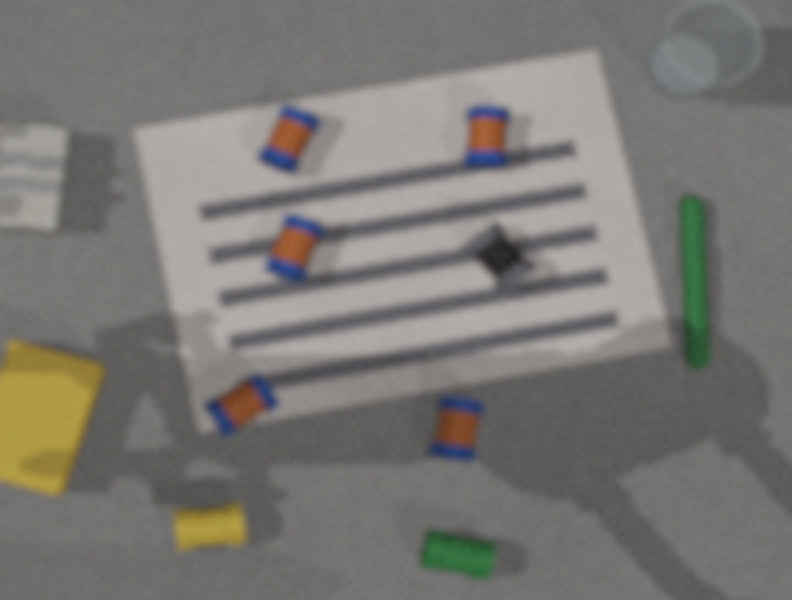

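```bash
python3 -c "
from h import *
plan((.54,-.05,.30,-5.3))"
```

```text
t 7.55 pos [0.4441 0.2099 0.2024] F [ 0.5  0.2 -0.2] w 59.9 q6 0.05
  lin [-276.9, 5.4, -97.7] rot [0.006, -0.002, 0.428] rows 8.0
```

Emit:
carry_out(
  linear=[
    [-20,0,-40],
    [-50,2,-70],
    [-85,3,-90],
    [-125,4,-98],
    [-165,5,-98],
    [-205,5,-98],
    [-245,5,-98],
    [-277,5,-98],
    [-277,5,-98],
    [-277,5,-98],
    [-277,5,-98],
  ],
  delta_rot=[
    [0,0,0.1],
    [0,0,0.2],
    [0,0,0.3],
    [0,0,0.428],
    [0,0,0.428],
    [0,0,0.428],
    [0,0,0.428],
    [0,0,0.428],
    [0,0,0.428],
    [0,0,0.428],
    [0,0,0.428],
  ],
  hand=60,
)

```text
clock: 8.47
position: [0.5376, -0.0503, 0.2956]
orientation: [0.739, 0.674, -0.001, -0.002]
wrist_force: [-0.4, -0.5, 0.1]
grip_width: 0.703
```

```bash
cat >> h.py <<'E'
def carts(f,roi=None,zc=.013,k=2.):
    im=cv2.imread('pics/'+f+'.png'); hsv=cv2.cvtColor(im,cv2.COLOR_BGR2HSV)
    o=cv2.inRange(hsv,(4,140,60),(16,255,255)); b=cv2.inRange(hsv,(105,120,40),(130,255,255))
    n,l,st,ct=cv2.connectedComponentsWithStats(o); out=[]
    nb,lb,sb,cb=cv2.connectedComponentsWithStats(b)
    for i in range(1,n):
        if st[i,4]<40: continue
        d=cv2.dilate((l==i).astype(np.uint8),np.ones((7,7)))>0
        caps=[j for j in set(lb[d])-{0} if sb[j,4]>8]
        w=pix2w(f,[ct[i]],zc+.007)[0]
        if len(caps)>=2:
            caps=sorted(caps,key=lambda j:-sb[j,4])[:2]
            P=pix2w(f,[cb[caps[0]],cb[caps[1]]],zc+.007); v=P[1]-P[0]; a=np.degrees(np.arctan2(v[1],v[0]))%180
            out.append((w[:2],P.mean(0)[:2],a,np.linalg.norm(v),ct[i],st[i,4]))
        else: out.append((w[:2],None,None,None,ct[i],st[i,4]))
    for r in out: print('C orange',np.round(r[0],4),'caps',None if r[1] is None else (np.round(r[1],4),'ang %.1f len %.4f'%(r[2],r[3])),'px',np.round(r[4]),r[5])
    return out
E
python3 -c "
from h import *
plan()
p=snap('wrist','w6');cv2.imwrite('pics/w6b.png',cv2.resize(p['color'][:,:,::-1],(800,600),interpolation=cv2.INTER_CUBIC))
carts('w6')
print();carts('t5')
"
```

```text
t 8.47 pos [ 0.5376 -0.0503  0.2956] F [-0.4 -0.5  0.1] w 60.0 q6 -0.05
C orange [ 0.457  -0.0991] caps (array([ 0.4566, -0.0989]), 'ang 123.1 len 0.0328') px [199. 192.] 226
C orange [ 0.636 -0.127] caps (array([ 0.6356, -0.1265]), 'ang 152.9 len 0.0322') px [333. 200.] 197

C orange [ 0.4542 -0.0987] caps (array([ 0.4536, -0.0991]), 'ang 125.9 len 0.0320') px [255. 231.] 43
C orange [ 0.4387 -0.2276] caps (array([ 0.4388, -0.2278]), 'ang 166.8 len 0.0322') px [304. 237.] 43
```

View pics/w6b.png

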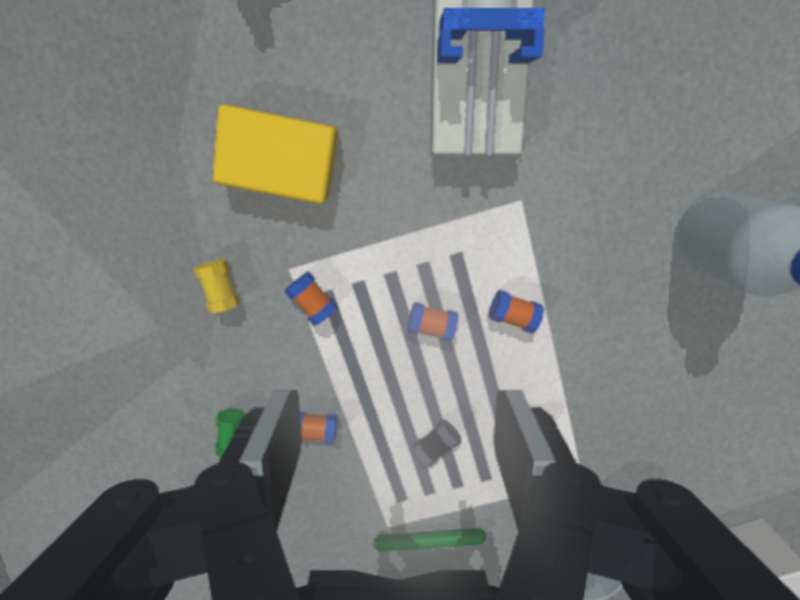

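```bash
sed -i 's/(4,140,60),(16,255,255)/(3,90,60),(18,255,255)/; s/(105,120,40),(130,255,255)/(105,80,40),(130,255,255)/' h.py; python3 -c "
from h import *
carts('w6');carts('t5')
plan((.6345,-.127,.15,62.9))"
```

```text
C orange [ 0.457 -0.099] caps (array([ 0.4566, -0.0989]), 'ang 122.6 len 0.0323') px [199. 192.] 262
C orange [ 0.6355 -0.1273] caps (array([ 0.6342, -0.1269]), 'ang 154.4 len 0.0340') px [332. 200.] 242
C orange [ 0.5609 -0.1289] caps (array([ 0.5607, -0.1288]), 'ang 161.5 len 0.0323') px [278. 206.] 200
C orange [ 0.4394 -0.2257] caps None px [200. 273.] 215
C orange [1.1035 0.2943] caps None px [118.   2.] 421
C orange [ 1.1078 -0.3035] caps None px [325.   4.] 1344
C orange [ 1.1126 -0.7481] caps None px [473.   8.] 259
C orange [ 0.6331 -0.1275] caps (array([ 0.6324, -0.1276]), 'ang 152.9 len 0.0322') px [265. 164.] 51
C orange [ 0.6364 -0.2493] caps (array([ 0.6351, -0.2483]), 'ang 176.6 len 0.0331') px [310. 163.] 54
C orange [ 0.559  -0.1301] caps (array([ 0.5582, -0.1307]), 'ang 160.4 len 0.0325') px [266. 191.] 56
C orange [0.4398 0.2084] caps None px [137. 235.] 601
C orange [ 0.4541 -0.0988] caps (array([ 0.4532, -0.0995]), 'ang 125.4 len 0.0322') px [255. 231.] 58
C orange [ 0.4388 -0.2273] caps (array([ 0.4389, -0.2273]), 'ang 167.4 len 0.0323') px [303. 237.] 63
t 8.52 pos [ 0.5376 -0.0498  0.296 ] F [-0.1  0.7 -0.6] w 59.6 q6 -0.05
  lin [-68.2, 103.9, 145.7] rot [-0.002, -0.002, -1.189] rows 10.0
```

Emit:
carry_out(
  linear=[
    [-7,11,14],
    [-14,21,29],
    [-21,32,43],
    [-28,42,58],
    [-35,53,72],
    [-42,64,87],
    [-49,74,101],
    [-56,85,116],
    [-63,95,130],
    [-68,104,145],
    [-68,104,145],
    [-68,104,145],
    [-68,104,145],
  ],
  delta_rot=[
    [0,0,-0.12],
    [0,0,-0.24],
    [0,0,-0.36],
    [0,0,-0.48],
    [0,0,-0.6],
    [0,0,-0.72],
    [0,0,-0.84],
    [0,0,-0.96],
    [0,0,-1.08],
    [0,0,-1.189],
    [0,0,-1.189],
    [0,0,-1.189],
    [0,0,-1.189],
  ],
)

```text
clock: 9.6
position: [0.6357, -0.1265, 0.1528]
orientation: [0.235, 0.972, 0.0, -0.0]
wrist_force: [0.1, -0.0, -0.0]
grip_width: 0.7
```

```bash
python3 -c "
from h import *
plan()
p=snap('wrist','w7');cv2.imwrite('pics/w7b.png',cv2.resize(p['color'][:,:,::-1],(800,600),interpolation=cv2.INTER_CUBIC))
carts('w7')
plan((.6345,-.127,.003,62.9))
"
```

```text
t 9.6 pos [ 0.6357 -0.1265  0.1528] F [ 0.1 -0.  -0. ] w 59.8 q6 -1.33
C orange [ 0.4388 -0.2257] caps (array([ 0.4422, -0.2246]), 'ang 162.2 len 0.0298') px [19. 20.] 1101
C orange [ 0.5596 -0.1305] caps (array([ 0.5595, -0.131 ]), 'ang 161.0 len 0.0316') px [207. 106.] 780
C orange [ 0.6346 -0.1287] caps (array([ 0.6338, -0.1285]), 'ang 156.1 len 0.0333') px [251. 183.] 573
C orange [ 0.6372 -0.2489] caps (array([ 0.6367, -0.2498]), 'ang 172.4 len 0.0336') px [139. 241.] 521
t 9.65 pos [ 0.636  -0.1268  0.1534] F [ 0.2 -1.  -0.1] w 60.1 q6 -1.33
  lin [1.4, -1.0, 150.4] rot [0.0, 0.001, -0.001] rows 4.0
```

View pics/w7b.png

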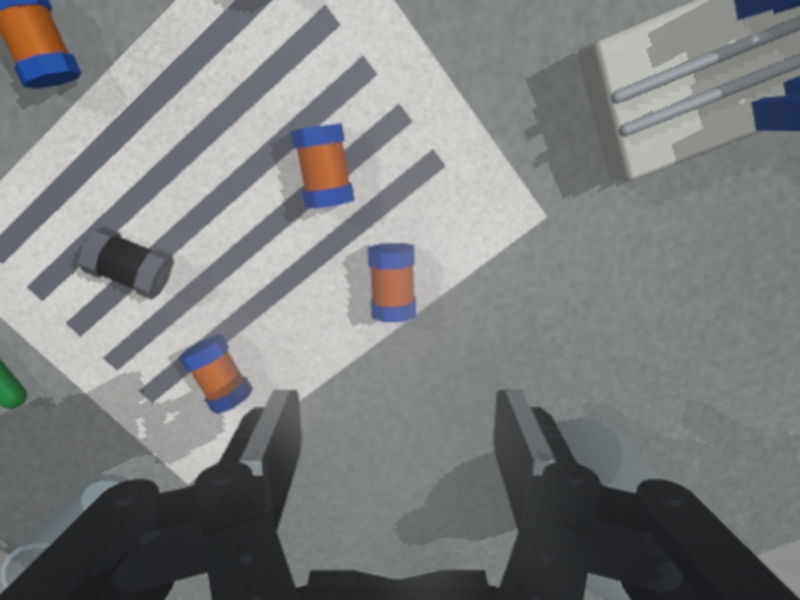

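Emit:
carry_out(
  linear=[
    [1,-2,40],
    [2,-3,80],
    [2,-3,110],
    [2,-3,130],
    [2,-3,145],
    [2,-3,150],
    [2,-3,150],
  ],
  delta_rot=[
    [0,0,-0.01],
    [0,0,-0.01],
    [0,0,-0.01],
    [0,0,-0.01],
    [0,0,-0.01],
    [0,0,-0.01],
    [0,0,-0.01],
  ],
)

```text
clock: 10.23
position: [0.6318, -0.129, 0.0018]
orientation: [0.23, 0.973, 0.0, -0.001]
wrist_force: [-0.4, -0.7, -0.5]
grip_width: 0.702
```

Emit:
carry_out(
  linear=[
    [0,0,0],
    [0,0,0],
    [0,0,0],
    [0,0,0],
    [0,0,0],
    [0,0,0],
    [0,0,0],
  ],
  delta_rot=[
    [0,0,0],
    [0,0,0],
    [0,0,0],
    [0,0,0],
    [0,0,0],
    [0,0,0],
    [0,0,0],
  ],
  hand=18,
  squeeze=30,
)

```text
clock: 10.82
position: [0.6345, -0.13, 0.0047]
orientation: [0.23, 0.973, 0.0, 0.002]
wrist_force: [-0.8, 0.7, 6.7]
grip_width: 0.294
```

```bash
python3 -c "
from h import *
plan()
p=snap('wrist','w8');cv2.imwrite('pics/w8b.png',cv2.resize(p['color'][:,:,::-1],(800,600),interpolation=cv2.INTER_CUBIC))
plan((.6063,.0462,.17,-5.3))
"
```

```text
t 10.82 pos [ 0.6345 -0.13    0.0047] F [-0.8  0.7  6.7] w 25.1 q6 -1.35
t 10.87 pos [ 0.6345 -0.13    0.0046] F [-0.8  1.3  5.9] w 25.1 q6 -1.35
  lin [103.5, 145.2, -165.6] rot [0.003, 0.003, 1.199] rows 10.0
```

View pics/w8b.png

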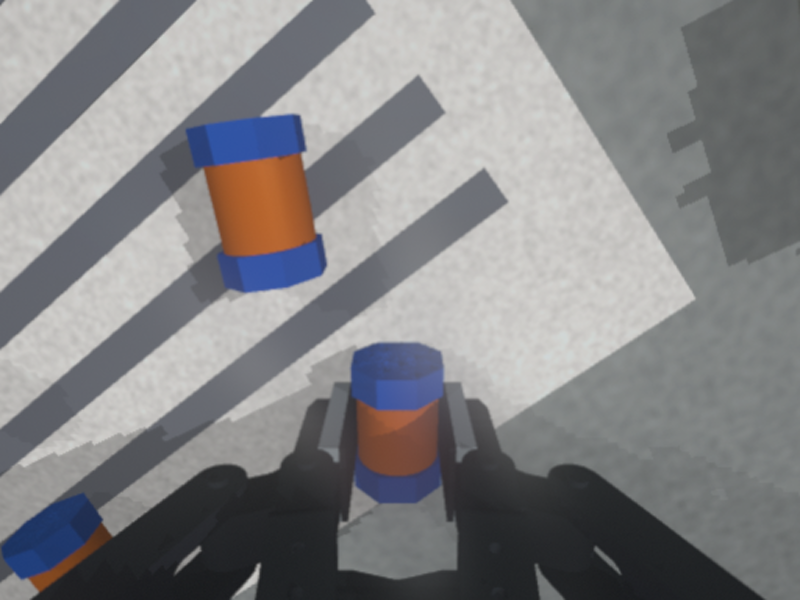

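```bash
python3 - <<'E'
from h import *
np.set_printoptions(precision=4,suppress=True)
f=lambda a:[((x+.5)/1.5625-.5,(y+.5)/1.5625-.5) for x,y in a]
M=np.array([.6100,.0890]);a=np.radians(84.7);u=np.array([np.cos(a),np.sin(a)]);v=np.array([-u[1],u[0]])
def loc(P): P=P[:,:2]-M; return np.c_[P@u,P@v]*1e3
print('w6 rails',loc(pix2w('w6',f([(469,153),(490,153),(472,35),(495,35)]),.0384)))
print('w6 base',loc(pix2w('w6',f([(432,153),(521,153)]),.03)))
print('w6 guides front top',loc(pix2w('w6',f([(438,61),(461,61),(520,59),(543,57)]),.072)))
print('w6 flange inner top?',loc(pix2w('w6',f([(445,28),(543,25)]),.072)))
st=np.load('pics/w8.npz');R0=R.from_quat(st['q'])
print(R0.inv().apply(pix2w('w8',f([(397,403),(397,472)]),.026)-st['pos'])*1e3)
E
```

```text
w6 rails [[-78.6384   6.8359]
 [-78.6328  -8.981 ]
 [  1.2183   8.2719]
 [  1.2208  -7.9066]]
w6 base [[-79.016   34.1837]
 [-78.9934 -34.2574]]
w6 guides front top [[-19.263   34.1086]
 [-19.2659  19.0664]
 [-18.0633 -19.4268]
 [-16.8628 -34.3457]]
w6 flange inner top? [[  0.0655  30.0968]
 [  1.8057 -32.664 ]]
[[ 14.3355   0.4048 -21.3648]
 [ -8.0801   0.3994 -21.2826]]
```

```bash
python3 -c "
from h import *
plan((.6056,.0412,.15,-5.3),(.6056,.0412,.09,-5.3))
"
```

```text
t 10.87 pos [ 0.6345 -0.13    0.0046] F [-0.8  1.3  5.9] w 25.1 q6 -1.35
  lin [102.0, 140.3, -145.6] rot [0.003, 0.003, 1.199] rows 10.0
  lin [102.2, 140.3, -85.6] rot [0.003, 0.003, 1.199] rows 10.0
```

Emit:
carry_out(
  linear=[
    [0,0,-15],
    [0,0,-45],
    [4,4,-80],
    [10,12,-115],
    [22,30,-140],
    [35,48,-146],
    [48,66,-146],
    [61,84,-146],
    [74,102,-146],
    [87,120,-146],
    [102,140,-140],
    [102,140,-115],
    [102,140,-86],
    [102,140,-86],
    [102,140,-86],
  ],
  delta_rot=[
    [0,0,0],
    [0,0,0],
    [0,0,0.12],
    [0,0,0.24],
    [0,0,0.36],
    [0,0,0.48],
    [0,0,0.6],
    [0,0,0.72],
    [0,0,0.84],
    [0,0,0.96],
    [0,0,1.08],
    [0,0,1.199],
    [0,0,1.199],
    [0,0,1.199],
    [0,0,1.199],
  ],
)

```text
clock: 12.12
position: [0.602, 0.0412, 0.0867]
orientation: [0.739, 0.674, -0.002, -0.002]
wrist_force: [-0.2, 0.1, -0.0]
grip_width: 0.293
```

```bash
python3 -c "
from h import *
p=snap('wrist','w9');cv2.imwrite('pics/w9b.png',cv2.resize(p['color'][:,:,::-1],(800,600),interpolation=cv2.INTER_CUBIC))
plan((.6056,.0412,.0425,-5.3))
"
```

```text
t 12.17 pos [0.6038 0.041  0.0885] F [-0.9  0.2 -0.2] w 25.3 q6 0.12
  lin [0.4, 1.8, 46.0] rot [-0.001, 0.0, 0.001] rows 2.0
```

View pics/w9b.png

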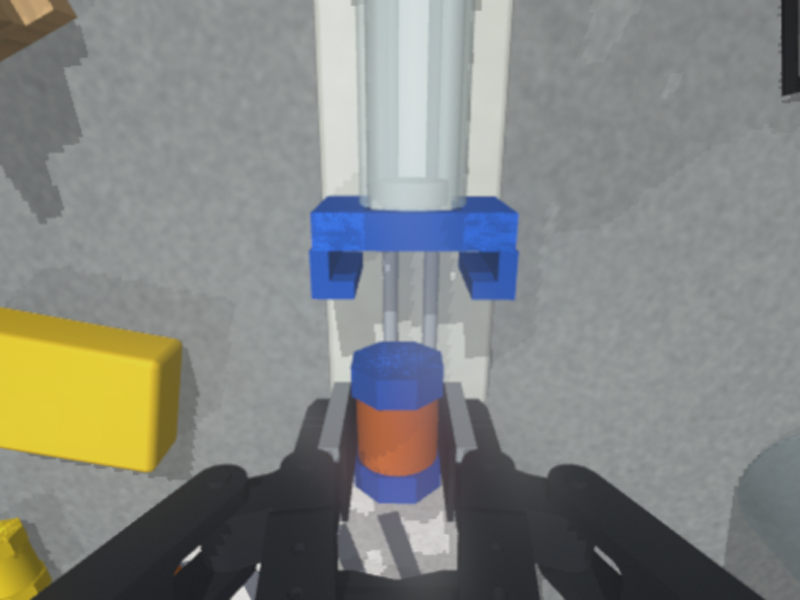

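```bash
python3 - <<'E'
from h import *
np.set_printoptions(precision=1,suppress=True)
f=lambda a:[((x+.5)/1.5625-.5,(y+.5)/1.5625-.5) for x,y in a]
st=np.load('pics/w9.npz');R0=R.from_quat(st['q']);print(st['pos'])
t=lambda p,z:R0.inv().apply(pix2w('w9',f(p),z)-st['pos'])*1e3
print('guides',t([(311,298),(517,298),(357,298),(472,298),(311,249),(517,249)],.072))
print('rails',t([(390,270),(430,270),(391,325),(431,325)],.0384))
print('base',t([(325,100),(507,100)],.03))
print('cart',t([(354,405),(441,405)],st['pos'][2]+.0083+.011),t([(397,405),(397,472)],st['pos'][2]+.0083+.013))
plan()
E
```

```text
[0.6 0.  0.1]
guides [[ 32.  -29.   14.8]
 [ 32.1  38.2  14.5]
 [ 32.1 -14.   14.7]
 [ 32.1  23.5  14.5]
 [ 48.4 -28.1  14.8]
 [ 48.4  37.   14.4]]
rails [[32.4 -3.7 48.3]
 [32.4 11.9 48.2]
 [ 9.4 -3.4 48.3]
 [ 9.5 12.8 48.2]]
base [[ 94.2 -27.2  56.7]
 [ 94.2  39.2  56.4]]
cart [[ 12.2 -12.8 -19.2]
 [ 12.3  11.2 -19.4]] [[ 13.4  -0.9 -21.3]
 [ -8.4  -0.9 -21.3]]
t 12.17 pos [0.6 0.  0.1] F [-0.9  0.2 -0.2] w 25.3 q6 0.12
```

Emit:
carry_out(
  linear=[
    [0,2,0],
    [0,3,0],
    [0,3,0],
    [0,3,0],
  ],
  delta_rot=[
    [0,0,0],
    [0,0,0],
    [0,0,0],
    [0,0,0],
  ],
)

```text
clock: 12.5
position: [0.6083, 0.0407, 0.0897]
orientation: [0.739, 0.674, 0.001, 0.001]
wrist_force: [-0.2, 0.9, -1.2]
grip_width: 0.296
```

```bash
python3 -c "
from h import *
plan()
p=snap('wrist','w10');cv2.imwrite('pics/w10b.png',cv2.resize(p['color'][:,:,::-1][100:350,150:370],None,fx=2.4,fy=2.4,interpolation=cv2.INTER_CUBIC))
plan((.6056,.0412,.0425,-5.3))
"
```

```text
t 12.5 pos [0.6083 0.0407 0.0897] F [-0.2  0.9 -1.2] w 25.3 q6 0.12
t 12.55 pos [0.6079 0.0407 0.0894] F [ 0.2 -0.4 -0.6] w 25.2 q6 0.12
  lin [0.3, -2.4, 46.8] rot [0.002, -0.0, 0.0] rows 2.0
```

View pics/w10b.png

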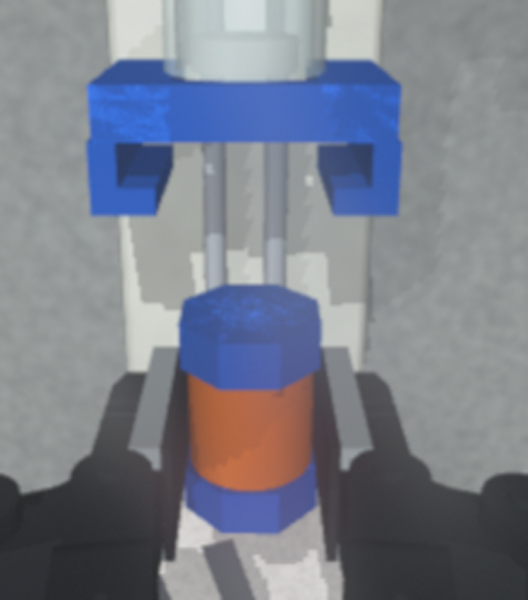

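Emit:
carry_out(
  linear=[
    [0,-2,0],
    [0,-2,20],
    [0,-2,38],
    [0,-2,44],
    [0,-2,47],
    [0,-2,47],
    [0,-2,47],
  ],
  delta_rot=[
    [0,0,0],
    [0,0,0],
    [0,0,0],
    [0,0,0],
    [0,0,0],
    [0,0,0],
    [0,0,0],
  ],
)

```text
clock: 13.13
position: [0.6053, 0.041, 0.0426]
orientation: [0.739, 0.674, 0.0, 0.0]
wrist_force: [0.4, -0.1, 2.6]
grip_width: 0.296
```

```bash
python3 -c "
from h import *
plan()
p=snap('wrist','w11');cv2.imwrite('pics/w11b.png',cv2.resize(p['color'][:,:,::-1][100:350,150:370],None,fx=2.4,fy=2.4,interpolation=cv2.INTER_CUBIC))
"
```

```text
t 13.13 pos [0.6053 0.041  0.0426] F [ 0.4 -0.1  2.6] w 25.3 q6 0.12
```

View pics/w11b.png

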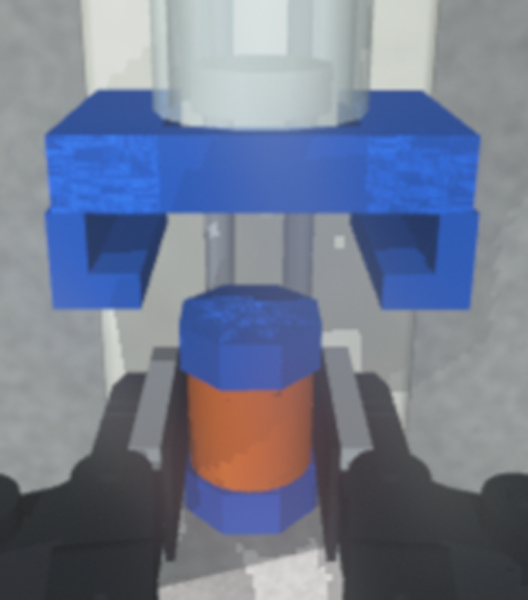

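Emit:
carry_out(
  linear=[
    [0,1.3,-1],
    [0,1.3,0],
    [0,1.3,0],
  ],
  delta_rot=[
    [0,0,0],
    [0,0,0],
    [0,0,0],
  ],
)

```text
clock: 13.43
position: [0.6069, 0.041, 0.0415]
orientation: [0.739, 0.674, 0.0, 0.0]
wrist_force: [0.1, -0.1, 0.7]
grip_width: 0.291
```

Emit:
carry_out(
  linear=[
    [0,0,0],
    [0,0,0],
    [0,0,0],
    [0,0,0],
    [0,0,-15],
    [0,0,-40],
    [-20,0,-50],
    [-50,0,-50],
    [-50,0,-50],
    [-50,0,-50],
  ],
  delta_rot=[
    [0,0,0],
    [0,0,0],
    [0,0,0],
    [0,0,0],
    [0,0,0],
    [0,0,0],
    [0,0,0],
    [0,0,0],
    [0,0,0],
    [0,0,0],
  ],
  hand=50,
)

```text
clock: 14.27
position: [0.6017, -0.0099, 0.0915]
orientation: [0.74, 0.673, 0.0, 0.0]
wrist_force: [-0.5, 1.4, 0.1]
grip_width: 0.585
```

Emit:
carry_out(
  linear=[
    [0,0,0],
    [0,0,0],
    [0,0,0],
    [0,0,0],
    [0,0,0],
    [0,0,0],
  ],
  delta_rot=[
    [0,0,0],
    [0,0,0],
    [0,0,0],
    [0,0,0],
    [0,0,0],
    [0,0,0],
  ],
  hand=0,
)

```text
clock: 14.77
position: [0.6017, -0.0084, 0.0911]
orientation: [0.739, 0.674, -0.0, -0.0]
wrist_force: [1.1, -0.6, -0.2]
grip_width: 0.001
```

```bash
python3 -c "
from h import *
plan()
p=snap('wrist','w12');cv2.imwrite('pics/w12b.png',cv2.resize(p['color'][:,:,::-1],(800,600),interpolation=cv2.INTER_CUBIC))
p=snap('scene','s12');cv2.imwrite('pics/s12b.png',cv2.resize(p['color'][:,:,::-1][150:300,250:450],None,fx=4,fy=4,interpolation=cv2.INTER_CUBIC))
"
```

```text
t 14.77 pos [ 0.6017 -0.0084  0.0911] F [ 1.1 -0.6 -0.2] w 0.1 q6 0.04
```

View pics/w12b.png

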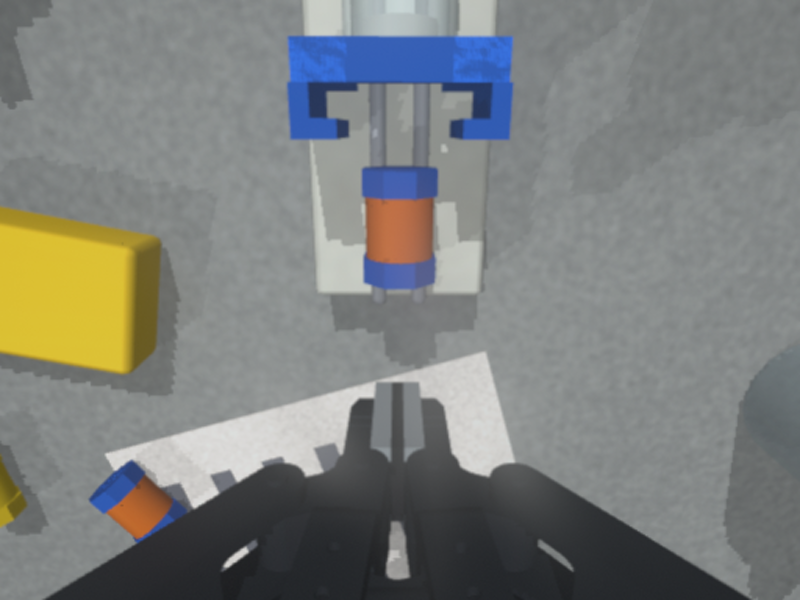

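View pics/s12b.png

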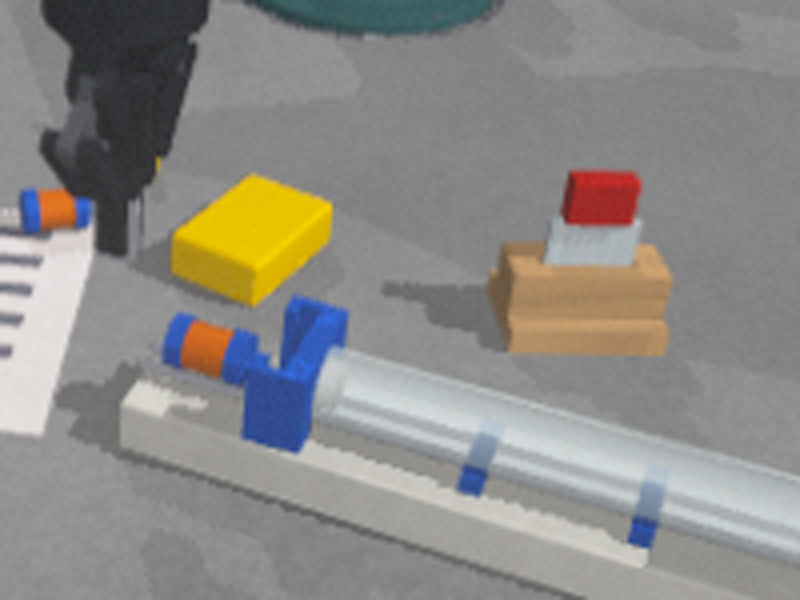

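Emit:
carry_out(
  linear=[
    [0,0.4,20],
    [0,0.4,40],
    [0,0.4,47],
    [0,0.4,47],
    [10,0.4,47],
    [17,0.4,47],
    [24,0.4,47],
    [31,0.4,47],
    [38,0.4,47],
    [45,0.4,47],
    [52,0.4,47],
    [59,0.4,47],
    [66,0.4,47],
    [73,0.4,47],
    [79,0.4,47],
    [82,0.4,47],
    [82,0.4,47],
    [82,0.4,47],
  ],
  delta_rot=[
    [0,0,0],
    [0,0,0],
    [0,0,0],
    [0,0,0],
    [0,0,0],
    [0,0,0],
    [0,0,0],
    [0,0,0],
    [0,0,0],
    [0,0,0],
    [0,0,0],
    [0,0,0],
    [0,0,0],
    [0,0,0],
    [0,0,0],
    [0,0,0],
    [0,0,0],
    [0,0,0],
  ],
)

```text
clock: 16.37
position: [0.6094, 0.0734, 0.0439]
orientation: [0.739, 0.674, -0.0, -0.0]
wrist_force: [-0.3, 0.7, -0.3]
grip_width: 0.001
```

```bash
python3 -c "
from h import *
plan()
p=snap('wrist','w13');cv2.imwrite('pics/w13b.png',cv2.resize(p['color'][:,:,::-1],(800,600),interpolation=cv2.INTER_CUBIC))
p=snap('scene','s13');cv2.imwrite('pics/s13b.png',cv2.resize(p['color'][:,:,::-1][150:300,250:450],None,fx=4,fy=4,interpolation=cv2.INTER_CUBIC))
"
```

```text
t 16.37 pos [0.6094 0.0734 0.0439] F [-0.3  0.7 -0.3] w 0.1 q6 0.17
```

View pics/w13b.png

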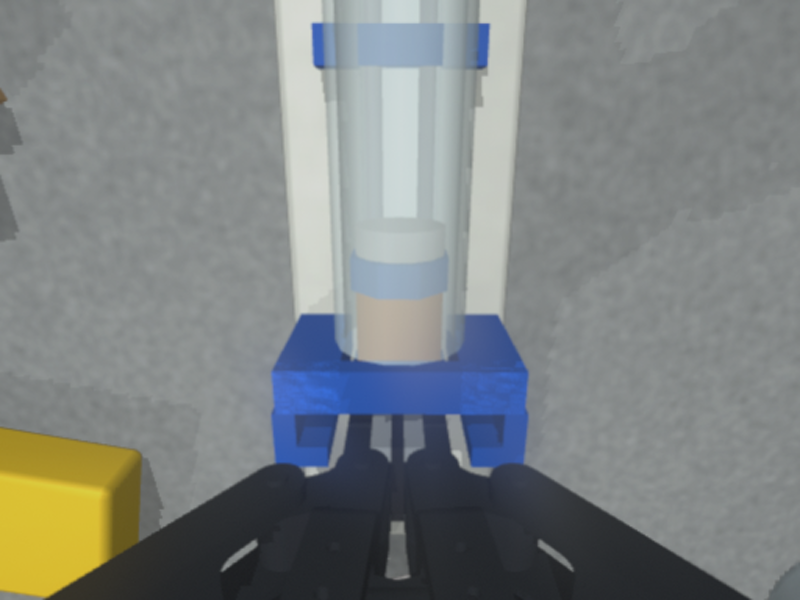

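View pics/s13b.png

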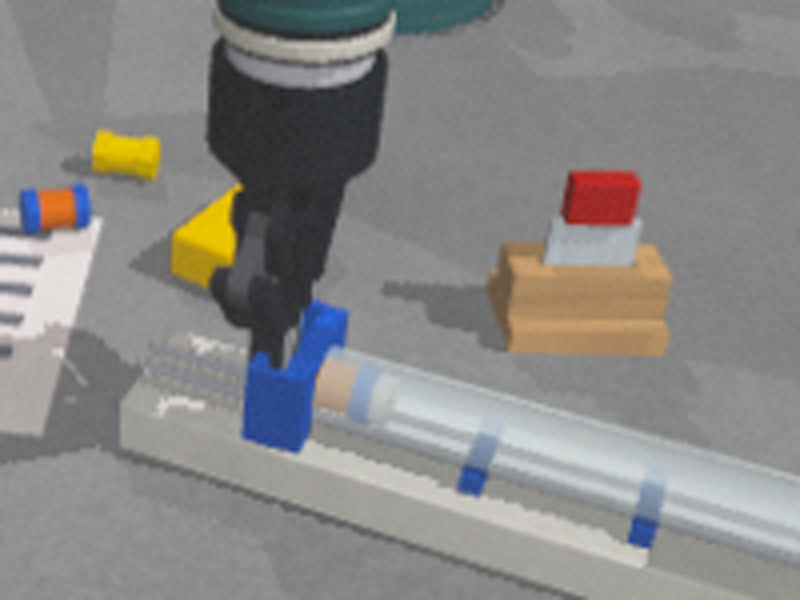

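```bash
python3 -c "
from h import *
plan((.56,-.1305,.15,71))
"
```

```text
t 16.47 pos [0.6092 0.073  0.0438] F [-0.3 -0.4  0.2] w 0.1 q6 0.17
  lin [-207.1, -30.4, -106.2] rot [-0.001, -0.001, -1.331] rows 11.0
```

Emit:
carry_out(
  linear=[
    [-25,0,0],
    [-45,0,-10],
    [-65,0,-40],
    [-85,-5,-70],
    [-105,-8,-95],
    [-125,-12,-106],
    [-145,-16,-106],
    [-165,-20,-106],
    [-180,-24,-106],
    [-190,-26,-106],
    [-200,-28,-106],
    [-207,-30,-106],
    [-207,-30,-106],
    [-207,-30,-106],
    [-207,-30,-106],
    [-207,-30,-106],
  ],
  delta_rot=[
    [0,0,0],
    [0,0,0],
    [0,0,-0.12],
    [0,0,-0.24],
    [0,0,-0.36],
    [0,0,-0.48],
    [0,0,-0.6],
    [0,0,-0.72],
    [0,0,-0.84],
    [0,0,-0.96],
    [0,0,-1.08],
    [0,0,-1.2],
    [0,0,-1.331],
    [0,0,-1.331],
    [0,0,-1.331],
    [0,0,-1.331],
  ],
)

```text
clock: 17.8
position: [0.5607, -0.1304, 0.1501]
orientation: [0.167, 0.986, 0.0, -0.0]
wrist_force: [1.0, -0.1, 0.5]
grip_width: -0.002
```

Emit:
carry_out(
  linear=[
    [0,0,0],
    [0,0,0],
    [0,0,0],
    [0,0,0],
  ],
  delta_rot=[
    [0,0,0],
    [0,0,0],
    [0,0,0],
    [0,0,0],
  ],
  hand=60,
)

```text
clock: 18.13
position: [0.5609, -0.1304, 0.1503]
orientation: [0.165, 0.986, 0.0, 0.0]
wrist_force: [-0.2, 0.6, 1.0]
grip_width: 0.562
```

```bash
python3 -c "
from h import *
plan()
p=snap('wrist','w14');cv2.imwrite('pics/w14b.png',cv2.resize(p['color'][:,:,::-1],(800,600),interpolation=cv2.INTER_CUBIC))
carts('w14')
"
```

```text
t 18.13 pos [ 0.5609 -0.1304  0.1503] F [-0.2  0.6  1. ] w 48.0 q6 -1.51
C orange [ 0.455 -0.099] caps (array([ 0.4549, -0.0993]), 'ang 122.6 len 0.0316') px [247.  47.] 930
C orange [ 0.4394 -0.2267] caps (array([ 0.4396, -0.2268]), 'ang 169.3 len 0.0317') px [89. 84.] 939
C orange [ 0.5605 -0.1319] caps (array([ 0.5596, -0.1317]), 'ang 161.2 len 0.0337') px [252. 184.] 588
C orange [ 0.6325 -0.2574] caps None px [155. 290.] 41
```

View pics/w14b.png

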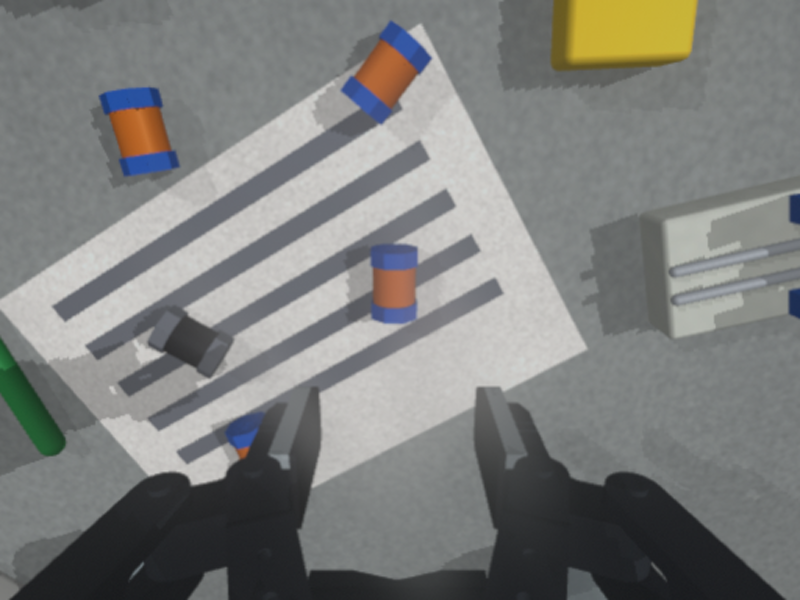

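Emit:
carry_out(
  linear=[
    [1,-1,40],
    [2.5,-1,80],
    [2.5,-1,110],
    [2.5,-1,130],
    [2.5,-1,142],
    [2.5,-1,147],
    [2.5,-1,147],
  ],
  delta_rot=[
    [0,0,0],
    [0,0,0],
    [0,0,0],
    [0,0,0],
    [0,0,0],
    [0,0,0],
    [0,0,0],
  ],
)

```text
clock: 18.77
position: [0.5577, -0.1306, 0.0024]
orientation: [0.165, 0.986, 0.0, -0.001]
wrist_force: [-0.0, 1.3, 0.6]
grip_width: 0.705
```

Emit:
carry_out(
  linear=[
    [0,0,0],
    [0,0,0],
    [0,0,0],
    [0,0,0],
    [0,0,0],
    [0,0,0],
  ],
  delta_rot=[
    [0,0,0],
    [0,0,0],
    [0,0,0],
    [0,0,0],
    [0,0,0],
    [0,0,0],
  ],
  hand=18,
  squeeze=30,
)

```text
clock: 19.27
position: [0.5599, -0.1312, 0.0053]
orientation: [0.165, 0.986, -0.0, 0.002]
wrist_force: [-0.2, 0.8, 7.3]
grip_width: 0.296
```

```bash
python3 -c "
from h import *
p=snap('wrist','w15');cv2.imwrite('pics/w15b.png',cv2.resize(p['color'][:,:,::-1][200:350,150:370],None,fx=2.4,fy=2.4,interpolation=cv2.INTER_CUBIC))
plan((.6067,.0405,.09,-5.3))
"
```

```text
t 19.32 pos [ 0.5599 -0.1312  0.0053] F [-1.2  0.1  6.4] w 25.4 q6 -1.51
  lin [11.4, 177.6, -84.7] rot [0.003, 0.003, 1.331] rows 11.0
```

View pics/w15b.png

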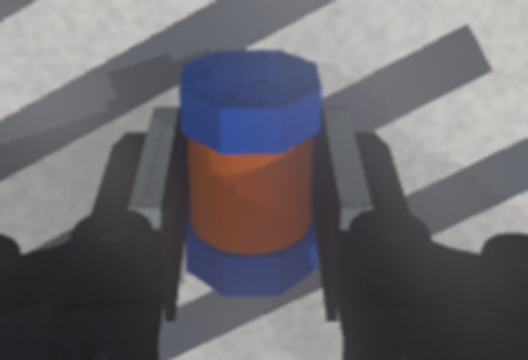

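Emit:
carry_out(
  linear=[
    [0,0,-15],
    [0,0,-45],
    [1,5,-80],
    [2,15,-115],
    [3,35,-140],
    [4,55,-145],
    [5,75,-145],
    [6,95,-145],
    [7,115,-145],
    [8,135,-145],
    [10,155,-140],
    [11,178,-115],
    [11,178,-85],
    [11,178,-85],
    [11,178,-85],
    [11,178,-85],
  ],
  delta_rot=[
    [0,0,0],
    [0,0,0],
    [0,0,0.12],
    [0,0,0.24],
    [0,0,0.36],
    [0,0,0.48],
    [0,0,0.6],
    [0,0,0.72],
    [0,0,0.84],
    [0,0,0.96],
    [0,0,1.08],
    [0,0,1.2],
    [0,0,1.331],
    [0,0,1.331],
    [0,0,1.331],
    [0,0,1.331],
  ],
)

```text
clock: 20.65
position: [0.606, 0.0408, 0.0892]
orientation: [0.738, 0.675, 0.0, 0.0]
wrist_force: [0.4, 0.1, 1.0]
grip_width: 0.294
```

```bash
python3 -c "
from h import *
plan((.6067,.0405,.0425,-5.3))
"
```

```text
t 20.65 pos [0.606  0.0408 0.0892] F [0.4 0.1 1. ] w 25.1 q6 0.12
  lin [-0.2, 0.7, 46.7] rot [0.0, 0.0, 0.003] rows 2.0
```

Emit:
carry_out(
  linear=[
    [0,0.7,20],
    [0,0.7,38],
    [0,0.7,44],
    [0,0.7,46.5],
    [0,0.7,46.5],
    [0,0.7,46.5],
  ],
  delta_rot=[
    [0,0,0],
    [0,0,0],
    [0,0,0],
    [0,0,0],
    [0,0,0],
    [0,0,0],
  ],
)

```text
clock: 21.15
position: [0.6075, 0.0408, 0.0433]
orientation: [0.739, 0.674, 0.001, 0.001]
wrist_force: [0.7, -0.9, 0.1]
grip_width: 0.297
```

Emit:
carry_out(
  linear=[
    [0,0,0],
    [0,0,0],
    [0,0,0],
    [0,0,0],
    [0,0,-15],
    [0,0,-40],
    [-20,0,-50],
    [-50,0,-50],
    [-50,0,-50],
  ],
  delta_rot=[
    [0,0,0],
    [0,0,0],
    [0,0,0],
    [0,0,0],
    [0,0,0],
    [0,0,0],
    [0,0,0],
    [0,0,0],
    [0,0,0],
  ],
  hand=50,
)

```text
clock: 21.9
position: [0.6027, -0.0121, 0.0934]
orientation: [0.739, 0.673, 0.0, 0.002]
wrist_force: [-0.4, 0.5, -0.6]
grip_width: 0.588
```

Emit:
carry_out(
  linear=[
    [0,0,0],
    [0,0,0],
    [0,0,0],
    [0,0,0],
    [0,0,0],
    [0,0,0],
  ],
  delta_rot=[
    [0,0,0],
    [0,0,0],
    [0,0,0],
    [0,0,0],
    [0,0,0],
    [0,0,0],
  ],
  hand=0,
)

```text
clock: 22.4
position: [0.6017, -0.0081, 0.0915]
orientation: [0.739, 0.674, -0.0, -0.0]
wrist_force: [0.1, 0.7, 0.7]
grip_width: -0.001
```

```bash
python3 -c "
from h import *
p=snap('wrist','w16');cv2.imwrite('pics/w16b.png',cv2.resize(p['color'][:,:,::-1],(800,600),interpolation=cv2.INTER_CUBIC))
plan((.6020,-.008,.044,-5.3),(.6095,.0742,.044,-5.3))
"
```

```text
t 22.45 pos [ 0.6018 -0.0082  0.0916] F [ 0.6 -0.3  0.2] w -0.1 q6 0.04
  lin [0.2, 0.2, 47.6] rot [-0.0, -0.0, 0.001] rows 2.0
  lin [82.8, 0.2, 47.6] rot [-0.0, -0.0, 0.001] rows 3.0
```

View pics/w16b.png

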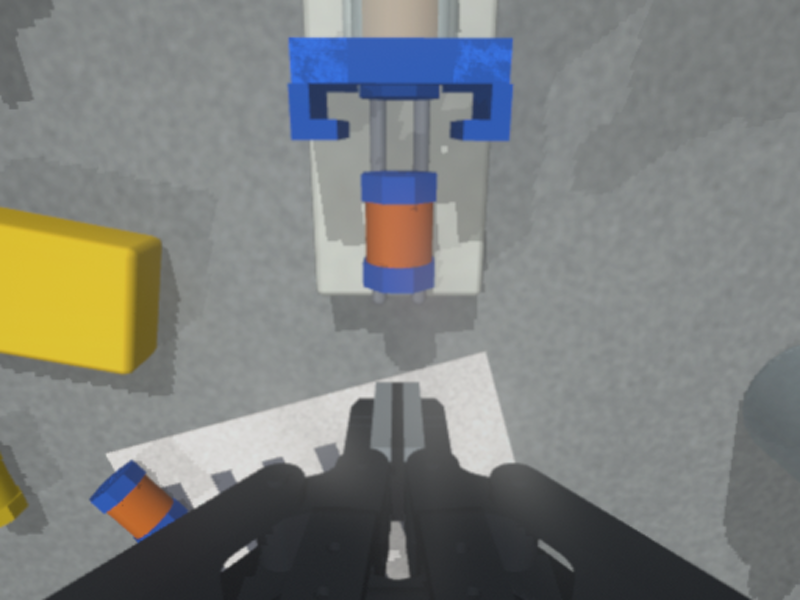

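Second cartridge sits on the rails at (399,230), and the first sits just inside the mouth at (400,90). Now I push.

Emit:
carry_out(
  linear=[
    [0,0.4,20],
    [0,0.4,40],
    [0,0.4,47],
    [0,0.4,47],
    [10,0.4,47],
    [17,0.4,47],
    [24,0.4,47],
    [31,0.4,47],
    [38,0.4,47],
    [45,0.4,47],
    [52,0.4,47],
    [59,0.4,47],
    [66,0.4,47],
    [73,0.4,47],
    [79,0.4,47],
    [82,0.4,47],
    [82,0.4,47],
    [82,0.4,47],
  ],
  delta_rot=[
    [0,0,0],
    [0,0,0],
    [0,0,0],
    [0,0,0],
    [0,0,0],
    [0,0,0],
    [0,0,0],
    [0,0,0],
    [0,0,0],
    [0,0,0],
    [0,0,0],
    [0,0,0],
    [0,0,0],
    [0,0,0],
    [0,0,0],
    [0,0,0],
    [0,0,0],
    [0,0,0],
  ],
)

```text
clock: 23.95
position: [0.6095, 0.0737, 0.0445]
orientation: [0.739, 0.674, 0.0, -0.001]
wrist_force: [0.3, 0.8, -0.4]
grip_width: 0.001
```

```bash
python3 -c "
from h import *
p=snap('wrist','w17');cv2.imwrite('pics/w17b.png',cv2.resize(p['color'][:,:,::-1],None,fx=1.2,fy=1.2))
p=snap('top','t17');carts('t17')
# c4 455,-.099 ang 123-125
plan((.4535,-.099,.15,34))
"
```

```text
C orange [ 1.1025 -0.2083] caps None px [293.   5.] 3859
C orange [ 0.6743 -0.2366] caps (array([ 0.6733, -0.2376]), 'ang 176.7 len 0.0328') px [305. 149.] 51
C orange [ 0.4539 -0.099 ] caps (array([ 0.4536, -0.0992]), 'ang 125.4 len 0.0319') px [255. 231.] 57
C orange [ 0.439  -0.2269] caps (array([ 0.439 , -0.2269]), 'ang 168.8 len 0.0326') px [303. 236.] 62
t 24.05 pos [0.6091 0.0734 0.0441] F [-0.8  0.3 -0.1] w -0.0 q6 0.17
  lin [-186.0, -139.1, -105.8] rot [-0.001, -0.001, -0.686] rows 7.0
```

View pics/w17b.png

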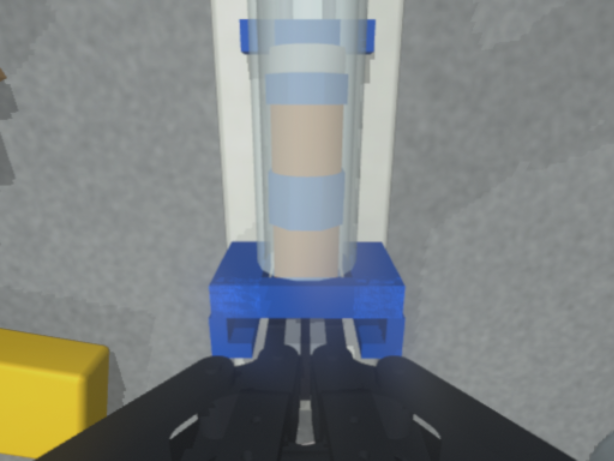

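Emit:
carry_out(
  linear=[
    [-25,0,0],
    [-45,0,-10],
    [-65,-10,-40],
    [-85,-30,-70],
    [-105,-50,-95],
    [-125,-70,-106],
    [-145,-90,-106],
    [-165,-110,-106],
    [-180,-128,-106],
    [-186,-139,-106],
    [-186,-139,-106],
    [-186,-139,-106],
    [-186,-139,-106],
    [-186,-139,-106],
  ],
  delta_rot=[
    [0,0,0],
    [0,0,0],
    [0,0,-0.12],
    [0,0,-0.24],
    [0,0,-0.36],
    [0,0,-0.48],
    [0,0,-0.6],
    [0,0,-0.686],
    [0,0,-0.686],
    [0,0,-0.686],
    [0,0,-0.686],
    [0,0,-0.686],
    [0,0,-0.686],
    [0,0,-0.686],
  ],
)

```text
clock: 25.22
position: [0.4553, -0.099, 0.1509]
orientation: [0.469, 0.883, 0.0, 0.0]
wrist_force: [0.7, -0.5, 0.1]
grip_width: 0.003
```

Emit:
carry_out(
  linear=[
    [0,0,0],
    [0,0,0],
    [0,0,0],
    [0,0,0],
    [0,0,0],
  ],
  delta_rot=[
    [0,0,0],
    [0,0,0],
    [0,0,0],
    [0,0,0],
    [0,0,0],
  ],
  hand=54,
)

```text
clock: 25.63
position: [0.4544, -0.0994, 0.1507]
orientation: [0.469, 0.883, -0.0, -0.0]
wrist_force: [0.2, -0.4, -0.1]
grip_width: 0.631
```

```bash
cat >> h.py <<'E'
def rel(f,zc=.013):
    st=np.load('pics/'+f+'.npz');R0=R.from_quat(st['q'])
    for r in carts(f):
        if r[1] is None: continue
        c=(r[0]+r[1])/2
        d=R0.inv().apply(np.r_[c,zc]-st['pos'])*1e3
        tx=R0.as_matrix()[:,0]; a=np.degrees(np.arctan2(tx[1],tx[0]))
        e=(r[2]-a+90)%180-90
        if np.hypot(d[0],d[1])<40: print('   rel tool',np.round(d,1),'dphi',round(e,1),'-> rotz',round(-np.radians(e),3))
E
python3 -c "
from h import *
plan()
p=snap('wrist','w18');cv2.imwrite('pics/w18b.png',cv2.resize(p['color'][:,:,::-1],None,fx=1.2,fy=1.2))
rel('w18')
"
```

```text
t 25.63 pos [ 0.4544 -0.0994  0.1507] F [ 0.2 -0.4 -0.1] w 53.8 q6 -0.86
C orange [ 0.4554 -0.1008] caps (array([ 0.4549, -0.1   ]), 'ang 121.7 len 0.0340') px [254. 186.] 577
   rel tool [-1.300e+00  1.000e-01  1.377e+02] dphi -2.4 -> rotz 0.042
```

View pics/w18b.png

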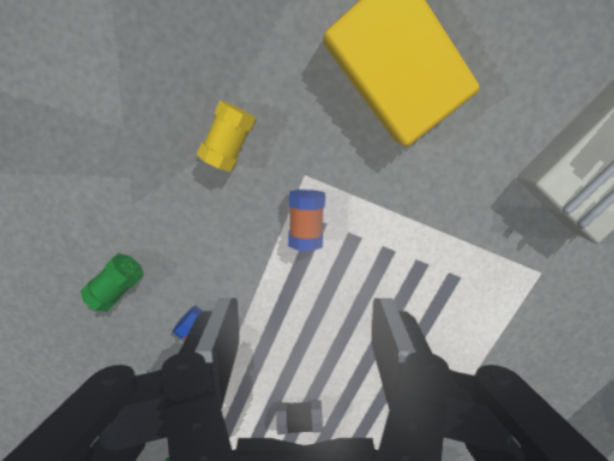

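Third cartridge (307,219) is upright between the fingers. Offset is about +1 mm along tool x.

Emit:
carry_out(
  linear=[
    [1,0,40],
    [1,0,80],
    [1,0,110],
    [1,0,130],
    [1,0,142],
    [1,0,147],
    [1,0,147],
  ],
  delta_rot=[
    [0,0,0.02],
    [0,0,0.02],
    [0,0,0.02],
    [0,0,0.02],
    [0,0,0.02],
    [0,0,0.02],
    [0,0,0.02],
  ],
)

```text
clock: 26.27
position: [0.4525, -0.0984, 0.0025]
orientation: [0.478, 0.878, -0.0, -0.001]
wrist_force: [0.1, 1.0, 0.7]
grip_width: 0.632
```

Emit:
carry_out(
  linear=[
    [0,0,0],
    [0,0,0],
    [0,0,0],
    [0,0,0],
    [0,0,0],
    [0,0,0],
  ],
  delta_rot=[
    [0,0,0],
    [0,0,0],
    [0,0,0],
    [0,0,0],
    [0,0,0],
    [0,0,0],
  ],
  hand=18,
  squeeze=30,
)

```text
clock: 26.77
position: [0.4553, -0.0991, 0.0053]
orientation: [0.478, 0.878, 0.0, 0.002]
wrist_force: [-0.0, 0.8, 6.0]
grip_width: 0.296
```

```bash
python3 -c "
from h import *
p=snap('wrist','w19');cv2.imwrite('pics/w19b.png',cv2.resize(p['color'][:,:,::-1][200:350,150:370],None,fx=2.4,fy=2.4,interpolation=cv2.INTER_CUBIC))
plan((.6067,.0405,.09,-5.3))
"
```

```text
t 26.82 pos [ 0.4552 -0.0991  0.0053] F [-0.4 -0.8  5.9] w 25.4 q6 -0.84
  lin [34.8, 203.2, -84.4] rot [0.003, 0.002, 0.667] rows 6.0
```

View pics/w19b.png

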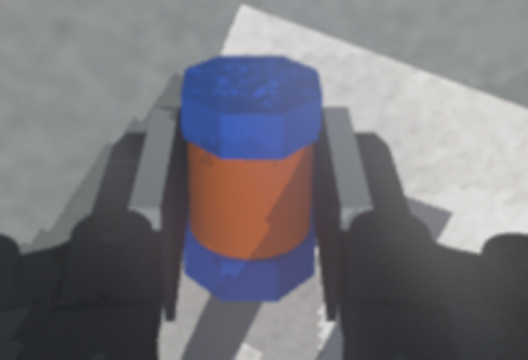

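Emit:
carry_out(
  linear=[
    [0,0,-15],
    [0,0,-45],
    [0,0,-80],
    [2,10,-115],
    [6,35,-140],
    [10,60,-145],
    [15,88,-145],
    [20,116,-145],
    [25,144,-145],
    [30,172,-145],
    [35,203,-135],
    [35,203,-110],
    [35,203,-84],
    [35,203,-84],
    [35,203,-84],
    [35,203,-84],
  ],
  delta_rot=[
    [0,0,0],
    [0,0,0],
    [0,0,0],
    [0,0,0.12],
    [0,0,0.24],
    [0,0,0.36],
    [0,0,0.48],
    [0,0,0.6],
    [0,0,0.667],
    [0,0,0.667],
    [0,0,0.667],
    [0,0,0.667],
    [0,0,0.667],
    [0,0,0.667],
    [0,0,0.667],
    [0,0,0.667],
  ],
)

```text
clock: 28.15
position: [0.6054, 0.0408, 0.0886]
orientation: [0.739, 0.673, 0.0, 0.0]
wrist_force: [0.0, 0.9, -0.5]
grip_width: 0.296
```

```bash
python3 -c "
from h import *
plan((.6067,.0405,.0425,-5.3))
"
```

```text
t 28.15 pos [0.6054 0.0408 0.0886] F [ 0.   0.9 -0.5] w 25.3 q6 0.12
  lin [-0.1, 1.3, 46.1] rot [0.0, -0.0, -0.001] rows 2.0
```

Emit:
carry_out(
  linear=[
    [0,1,20],
    [0,1,38],
    [0,1,43],
    [0,1,46],
    [0,1,46],
    [0,1,46],
  ],
  delta_rot=[
    [0,0,0],
    [0,0,0],
    [0,0,0],
    [0,0,0],
    [0,0,0],
    [0,0,0],
  ],
)

```text
clock: 28.65
position: [0.6073, 0.0407, 0.0434]
orientation: [0.739, 0.673, 0.001, 0.001]
wrist_force: [-0.5, 1.1, -0.4]
grip_width: 0.291
```

Emit:
carry_out(
  linear=[
    [0,0,0],
    [0,0,0],
    [0,0,0],
    [0,0,0],
    [0,0,-15],
    [0,0,-40],
    [-20,0,-50],
    [-50,0,-50],
    [-50,0,-50],
  ],
  delta_rot=[
    [0,0,0],
    [0,0,0],
    [0,0,0],
    [0,0,0],
    [0,0,0],
    [0,0,0],
    [0,0,0],
    [0,0,0],
    [0,0,0],
  ],
  hand=50,
)

```text
clock: 29.4
position: [0.6023, -0.0124, 0.0934]
orientation: [0.74, 0.673, 0.0, 0.002]
wrist_force: [-0.0, 0.1, -1.1]
grip_width: 0.584
```

Emit:
carry_out(
  linear=[
    [0,0,0],
    [0,0,0],
    [0,0,0],
    [0,0,0],
    [0,0,0],
    [0,0,0],
  ],
  delta_rot=[
    [0,0,0],
    [0,0,0],
    [0,0,0],
    [0,0,0],
    [0,0,0],
    [0,0,0],
  ],
  hand=0,
)

```text
clock: 29.9
position: [0.6014, -0.0083, 0.0915]
orientation: [0.739, 0.674, -0.0, -0.0]
wrist_force: [-0.2, 0.2, 0.2]
grip_width: 0.002
```

```bash
python3 -c "
from h import *
p=snap('wrist','w20');cv2.imwrite('pics/w20b.png',cv2.resize(p['color'][:,:,::-1],None,fx=1.2,fy=1.2))
plan((.6020,-.008,.044,-5.3),(.6095,.0737,.044,-5.3))
"
```

```text
t 29.95 pos [ 0.6014 -0.0085  0.0915] F [ 0.2 -0.7 -0.1] w 0.1 q6 0.04
  lin [0.5, 0.5, 47.5] rot [-0.0, 0.0, 0.0] rows 2.0
  lin [82.6, 0.5, 47.5] rot [-0.0, 0.0, 0.0] rows 3.0
```

View pics/w20b.png

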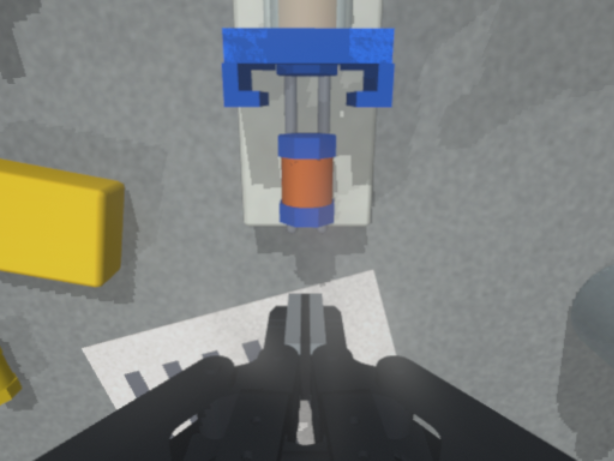

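Third cartridge is square on the rails (307,180). Pushing.

Emit:
carry_out(
  linear=[
    [0,0.6,20],
    [0,0.6,40],
    [0,0.6,47],
    [0,0.6,47],
    [10,0.6,47],
    [17,0.6,47],
    [24,0.6,47],
    [31,0.6,47],
    [38,0.6,47],
    [45,0.6,47],
    [52,0.6,47],
    [59,0.6,47],
    [66,0.6,47],
    [73,0.6,47],
    [79,0.6,47],
    [82,0.6,47],
    [82,0.6,47],
    [82,0.6,47],
  ],
  delta_rot=[
    [0,0,0],
    [0,0,0],
    [0,0,0],
    [0,0,0],
    [0,0,0],
    [0,0,0],
    [0,0,0],
    [0,0,0],
    [0,0,0],
    [0,0,0],
    [0,0,0],
    [0,0,0],
    [0,0,0],
    [0,0,0],
    [0,0,0],
    [0,0,0],
    [0,0,0],
    [0,0,0],
  ],
)

```text
clock: 31.45
position: [0.6099, 0.0732, 0.0449]
orientation: [0.739, 0.673, 0.0, -0.0]
wrist_force: [0.6, -0.6, 0.1]
grip_width: 0.004
```

```bash
python3 -c "
from h import *
p=snap('top','t21');carts('t21')
plan((.439,-.227,.15,79))
"
```

```text
C orange [ 1.1026 -0.2115] caps None px [294.   5.] 3845
C orange [ 0.6743 -0.2366] caps (array([ 0.6734, -0.2378]), 'ang 176.0 len 0.0330') px [305. 149.] 51
C orange [ 0.4388 -0.2271] caps (array([ 0.439 , -0.2269]), 'ang 168.8 len 0.0326') px [303. 237.] 64
t 31.5 pos [0.6095 0.0732 0.0445] F [-0.   0.1  0.4] w 0.3 q6 0.17
  lin [-314.7, -141.8, -105.7] rot [0.0, -0.001, -1.472] rows 12.0
```

Emit:
carry_out(
  linear=[
    [-25,0,0],
    [-45,0,-10],
    [-65,-5,-40],
    [-90,-15,-70],
    [-115,-28,-95],
    [-145,-42,-106],
    [-175,-56,-106],
    [-205,-72,-106],
    [-235,-90,-106],
    [-265,-110,-106],
    [-290,-126,-106],
    [-315,-142,-106],
    [-315,-142,-106],
    [-315,-142,-106],
    [-315,-142,-106],
    [-315,-142,-106],
    [-315,-142,-106],
    [-315,-142,-106],
  ],
  delta_rot=[
    [0,0,0],
    [0,0,0],
    [0,0,-0.12],
    [0,0,-0.24],
    [0,0,-0.36],
    [0,0,-0.48],
    [0,0,-0.6],
    [0,0,-0.72],
    [0,0,-0.84],
    [0,0,-0.96],
    [0,0,-1.08],
    [0,0,-1.2],
    [0,0,-1.32],
    [0,0,-1.44],
    [0,0,-1.472],
    [0,0,-1.472],
    [0,0,-1.472],
    [0,0,-1.472],
  ],
)

```text
clock: 33.0
position: [0.439, -0.2274, 0.1505]
orientation: [0.096, 0.995, 0.0, -0.0]
wrist_force: [0.0, 0.2, -1.2]
grip_width: 0.001
```

Emit:
carry_out(
  linear=[
    [0,0,0],
    [0,0,0],
    [0,0,0],
    [0,0,0],
    [0,0,0],
  ],
  delta_rot=[
    [0,0,0],
    [0,0,0],
    [0,0,0],
    [0,0,0],
    [0,0,0],
  ],
  hand=54,
)

```text
clock: 33.42
position: [0.4392, -0.2277, 0.1508]
orientation: [0.096, 0.995, 0.0, 0.0]
wrist_force: [-0.0, -0.1, -0.5]
grip_width: 0.633
```

```bash
python3 -c "
from h import *
plan()
p=snap('wrist','w22');cv2.imwrite('pics/w22b.png',cv2.resize(p['color'][:,:,::-1],None,fx=1.2,fy=1.2))
rel('w22')
"
```

```text
t 33.42 pos [ 0.4392 -0.2277  0.1508] F [-0.  -0.1 -0.5] w 54.0 q6 -1.91
C orange [ 0.4406 -0.2295] caps (array([ 0.4396, -0.2293]), 'ang 169.4 len 0.0339') px [252. 186.] 588
   rel tool [ -1.2  -1.4 137.8] dphi 0.4 -> rotz -0.007
```

View pics/w22b.png

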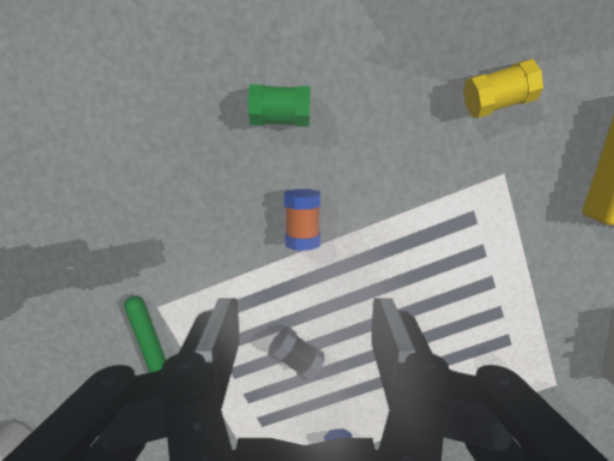

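Fourth cartridge (302,219) is centred, so I grip it.

Emit:
carry_out(
  linear=[
    [1,-1,40],
    [1,-1,80],
    [1,-1,110],
    [1,-1,130],
    [1,-1,142],
    [1,-1,147],
    [1,-1,147],
  ],
  delta_rot=[
    [0,0,0],
    [0,0,0],
    [0,0,0],
    [0,0,0],
    [0,0,0],
    [0,0,0],
    [0,0,0],
  ],
)

```text
clock: 34.05
position: [0.4369, -0.228, 0.0024]
orientation: [0.096, 0.995, 0.001, -0.001]
wrist_force: [0.9, 0.5, 0.5]
grip_width: 0.63
```

Emit:
carry_out(
  linear=[
    [0,0,0],
    [0,0,0],
    [0,0,0],
    [0,0,0],
    [0,0,0],
    [0,0,0],
  ],
  delta_rot=[
    [0,0,0],
    [0,0,0],
    [0,0,0],
    [0,0,0],
    [0,0,0],
    [0,0,0],
  ],
  hand=18,
  squeeze=30,
)

```text
clock: 34.55
position: [0.4393, -0.2294, 0.0053]
orientation: [0.096, 0.995, -0.001, 0.001]
wrist_force: [-0.7, 0.3, 6.6]
grip_width: 0.296
```

```bash
python3 -c "
from h import *
p=snap('wrist','w23');cv2.imwrite('pics/w23b.png',cv2.resize(p['color'][:,:,::-1][200:350,150:370],None,fx=2.4,fy=2.4,interpolation=cv2.INTER_CUBIC))
plan((.6067,.0405,.09,-5.3))
"
```

```text
t 34.6 pos [ 0.4393 -0.2294  0.0053] F [-0.  -0.3  6.3] w 25.5 q6 -1.91
  lin [-113.1, 296.8, -84.7] rot [0.001, 0.003, 1.472] rows 12.0
```

View pics/w23b.png

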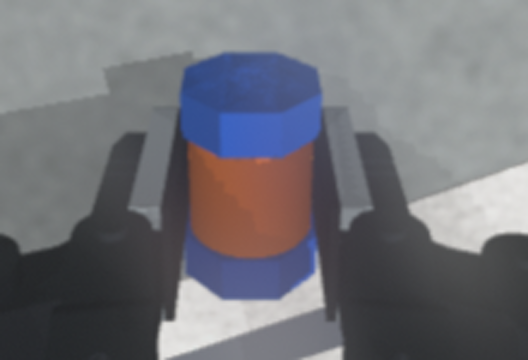

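Emit:
carry_out(
  linear=[
    [0,0,-15],
    [0,0,-45],
    [-3,8,-80],
    [-10,25,-115],
    [-20,50,-140],
    [-31,80,-145],
    [-42,110,-145],
    [-53,140,-145],
    [-64,170,-145],
    [-75,200,-145],
    [-87,230,-145],
    [-100,263,-140],
    [-113,297,-130],
    [-113,297,-110],
    [-113,297,-85],
    [-113,297,-85],
    [-113,297,-85],
    [-113,297,-85],
  ],
  delta_rot=[
    [0,0,0],
    [0,0,0],
    [0,0,0.12],
    [0,0,0.24],
    [0,0,0.36],
    [0,0,0.48],
    [0,0,0.6],
    [0,0,0.72],
    [0,0,0.84],
    [0,0,0.96],
    [0,0,1.08],
    [0,0,1.2],
    [0,0,1.32],
    [0,0,1.44],
    [0,0,1.472],
    [0,0,1.472],
    [0,0,1.472],
    [0,0,1.472],
  ],
)

```text
clock: 36.1
position: [0.6056, 0.0411, 0.0895]
orientation: [0.739, 0.674, 0.0, 0.0]
wrist_force: [1.3, -0.8, -0.1]
grip_width: 0.293
```

```bash
python3 -c "
from h import *
plan((.6067,.0405,.0425,-5.3))
"
```

```text
t 36.1 pos [0.6056 0.0411 0.0895] F [ 1.3 -0.8 -0.1] w 25.0 q6 0.12
  lin [-0.5, 1.2, 47.0] rot [0.0, -0.0, 0.0] rows 2.0
```

Emit:
carry_out(
  linear=[
    [0,1,20],
    [0,1,38],
    [0,1,44],
    [0,1,46.5],
    [0,1,46.5],
    [0,1,46.5],
  ],
  delta_rot=[
    [0,0,0],
    [0,0,0],
    [0,0,0],
    [0,0,0],
    [0,0,0],
    [0,0,0],
  ],
)

```text
clock: 36.6
position: [0.6075, 0.0411, 0.0438]
orientation: [0.739, 0.673, 0.001, 0.001]
wrist_force: [1.5, 0.3, -1.1]
grip_width: 0.289
```

Emit:
carry_out(
  linear=[
    [0,0,0],
    [0,0,0],
    [0,0,0],
    [0,0,0],
    [0,0,-15],
    [0,0,-40],
    [-20,0,-50],
    [-50,0,-50],
    [-50,0,-50],
  ],
  delta_rot=[
    [0,0,0],
    [0,0,0],
    [0,0,0],
    [0,0,0],
    [0,0,0],
    [0,0,0],
    [0,0,0],
    [0,0,0],
    [0,0,0],
  ],
  hand=50,
)

```text
clock: 37.35
position: [0.6027, -0.0119, 0.094]
orientation: [0.74, 0.673, 0.0, 0.002]
wrist_force: [-0.1, 0.3, -0.5]
grip_width: 0.58
```

Emit:
carry_out(
  linear=[
    [0,0,0],
    [0,0,0],
    [0,0,0],
    [0,0,0],
    [0,0,0],
    [0,0,0],
  ],
  delta_rot=[
    [0,0,0],
    [0,0,0],
    [0,0,0],
    [0,0,0],
    [0,0,0],
    [0,0,0],
  ],
  hand=0,
)

```text
clock: 37.85
position: [0.6017, -0.0079, 0.092]
orientation: [0.739, 0.674, -0.0, -0.0]
wrist_force: [0.2, -0.1, -1.0]
grip_width: -0.001
```

```bash
python3 -c "
from h import *
p=snap('wrist','w24');cv2.imwrite('pics/w24b.png',cv2.resize(p['color'][:,:,::-1],None,fx=1.2,fy=1.2))
plan((.6020,-.008,.044,-5.3),(.6095,.0737,.044,-5.3))
"
```

```text
t 37.9 pos [ 0.6017 -0.0079  0.092 ] F [ 0.1  0.5 -0.4] w 0.1 q6 0.04
  lin [-0.0, 0.3, 48.0] rot [-0.0, -0.0, 0.0] rows 2.0
  lin [82.0, 0.2, 48.0] rot [-0.0, -0.0, 0.0] rows 3.0
```

View pics/w24b.png

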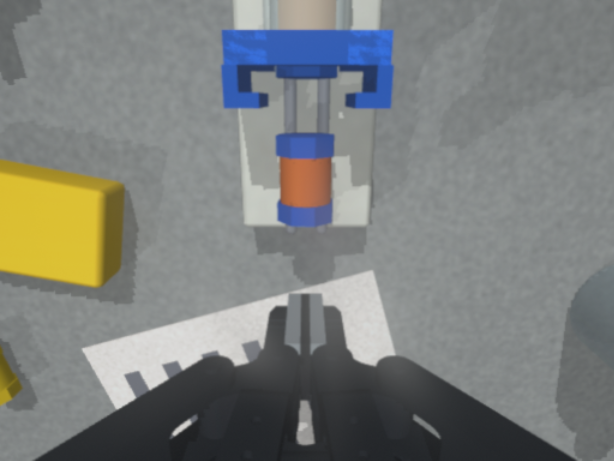

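Emit:
carry_out(
  linear=[
    [0,0.3,20],
    [0,0.3,40],
    [0,0.3,47.5],
    [0,0.3,47.5],
    [10,0.3,47.5],
    [17,0.3,47.5],
    [24,0.3,47.5],
    [31,0.3,47.5],
    [38,0.3,47.5],
    [45,0.3,47.5],
    [52,0.3,47.5],
    [59,0.3,47.5],
    [66,0.3,47.5],
    [73,0.3,47.5],
    [79,0.3,47.5],
    [82,0.3,47.5],
    [82,0.3,47.5],
    [82,0.3,47.5],
  ],
  delta_rot=[
    [0,0,0],
    [0,0,0],
    [0,0,0],
    [0,0,0],
    [0,0,0],
    [0,0,0],
    [0,0,0],
    [0,0,0],
    [0,0,0],
    [0,0,0],
    [0,0,0],
    [0,0,0],
    [0,0,0],
    [0,0,0],
    [0,0,0],
    [0,0,0],
    [0,0,0],
    [0,0,0],
  ],
)

```text
clock: 39.4
position: [0.6098, 0.0738, 0.0448]
orientation: [0.739, 0.673, 0.0, -0.0]
wrist_force: [0.2, -0.6, 0.8]
grip_width: -0.003
```

```bash
python3 -c "
from h import *
p=snap('top','t25');carts('t25')
p=snap('wrist','w25');cv2.imwrite('pics/w25b.png',cv2.resize(p['color'][:,:,::-1],None,fx=1.2,fy=1.2))
plan((.6735,-.2375,.15,86.5))
"
```

```text
C orange [ 1.1025 -0.209 ] caps None px [293.   5.] 3852
C orange [ 0.6743 -0.2366] caps (array([ 0.6733, -0.2376]), 'ang 176.7 len 0.0328') px [305. 149.] 51
t 39.5 pos [0.6092 0.0737 0.0443] F [-0.2  0.3  1.1] w 0.2 q6 0.17
  lin [-303.7, 92.9, -106.0] rot [-0.0, -0.001, -1.603] rows 13.0
```

View pics/w25b.png

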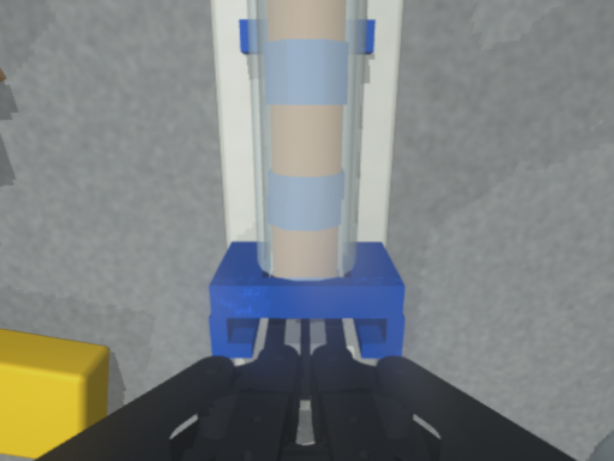

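View pics/t25.png

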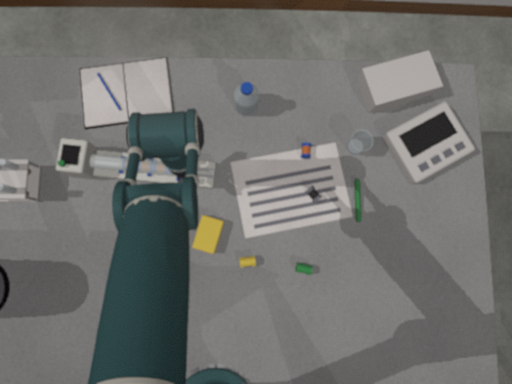

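Emit:
carry_out(
  linear=[
    [-25,0,0],
    [-45,0,-10],
    [-65,0,-40],
    [-90,8,-70],
    [-115,18,-95],
    [-145,28,-106],
    [-175,40,-106],
    [-205,52,-106],
    [-235,64,-106],
    [-265,77,-106],
    [-290,87,-106],
    [-304,93,-106],
    [-304,93,-106],
    [-304,93,-106],
    [-304,93,-106],
    [-304,93,-106],
    [-304,93,-106],
    [-304,93,-106],
    [-304,93,-106],
  ],
  delta_rot=[
    [0,0,0],
    [0,0,0],
    [0,0,-0.12],
    [0,0,-0.24],
    [0,0,-0.36],
    [0,0,-0.48],
    [0,0,-0.6],
    [0,0,-0.72],
    [0,0,-0.84],
    [0,0,-0.96],
    [0,0,-1.08],
    [0,0,-1.2],
    [0,0,-1.32],
    [0,0,-1.44],
    [0,0,-1.56],
    [0,0,-1.603],
    [0,0,-1.603],
    [0,0,-1.603],
    [0,0,-1.603],
  ],
)

```text
clock: 41.08
position: [0.6739, -0.2378, 0.1503]
orientation: [0.031, 1.0, 0.0, -0.0]
wrist_force: [0.9, 0.4, 0.2]
grip_width: -0.003
```

Emit:
carry_out(
  linear=[
    [0,0,0],
    [0,0,0],
    [0,0,0],
    [0,0,0],
    [0,0,0],
  ],
  delta_rot=[
    [0,0,0],
    [0,0,0],
    [0,0,0],
    [0,0,0],
    [0,0,0],
  ],
  hand=54,
)

```text
clock: 41.5
position: [0.6741, -0.2382, 0.1508]
orientation: [0.03, 1.0, -0.0, 0.0]
wrist_force: [0.6, 0.4, 0.1]
grip_width: 0.628
```

```bash
python3 -c "
from h import *
plan()
p=snap('wrist','w26');cv2.imwrite('pics/w26b.png',cv2.resize(p['color'][:,:,::-1],None,fx=1.2,fy=1.2))
rel('w26')
"
```

```text
t 41.5 pos [ 0.6741 -0.2382  0.1508] F [0.6 0.4 0.1] w 53.6 q6 -1.88
C orange [ 0.6756 -0.2396] caps (array([ 0.6751, -0.2397]), 'ang 176.9 len 0.0326') px [251. 185.] 582
   rel tool [ -1.4  -1.4 137.8] dphi 0.3 -> rotz -0.006
```

View pics/w26b.png

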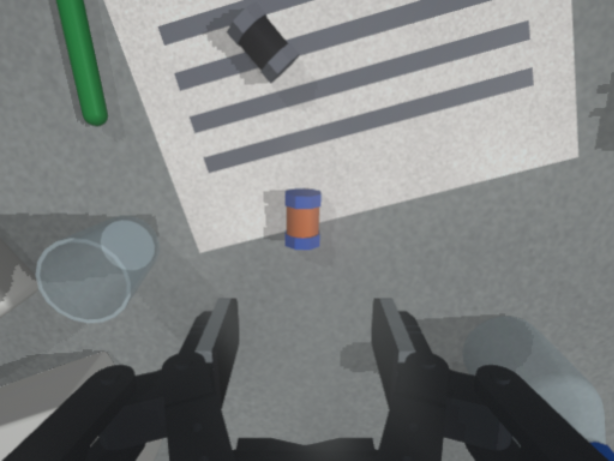

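Emit:
carry_out(
  linear=[
    [1,-1,40],
    [1,-1,80],
    [1,-1,110],
    [1,-1,130],
    [1,-1,142],
    [1,-1,147],
    [1,-1,147],
  ],
  delta_rot=[
    [0,0,0],
    [0,0,0],
    [0,0,0],
    [0,0,0],
    [0,0,0],
    [0,0,0],
    [0,0,0],
  ],
)

```text
clock: 42.13
position: [0.6726, -0.2389, 0.0027]
orientation: [0.03, 1.0, 0.0, -0.001]
wrist_force: [-0.4, -0.2, 0.7]
grip_width: 0.635
```

Emit:
carry_out(
  linear=[
    [0,0,0],
    [0,0,0],
    [0,0,0],
    [0,0,0],
    [0,0,0],
    [0,0,0],
  ],
  delta_rot=[
    [0,0,0],
    [0,0,0],
    [0,0,0],
    [0,0,0],
    [0,0,0],
    [0,0,0],
  ],
  hand=18,
  squeeze=30,
)

```text
clock: 42.63
position: [0.675, -0.2399, 0.0064]
orientation: [0.03, 1.0, -0.001, 0.002]
wrist_force: [-0.3, -0.3, 6.0]
grip_width: 0.292
```

```bash
python3 -c "
from h import *
p=snap('wrist','w27');cv2.imwrite('pics/w27b.png',cv2.resize(p['color'][:,:,::-1][200:350,150:370],None,fx=2.4,fy=2.4,interpolation=cv2.INTER_CUBIC))
plan((.6067,.0405,.09,-5.3))
"
```

```text
t 42.68 pos [ 0.675  -0.2399  0.0065] F [ 0.4 -0.5  5.7] w 25.3 q6 -1.89
  lin [84.9, 275.6, -84.3] rot [0.002, 0.004, 1.602] rows 13.0
```

View pics/w27b.png

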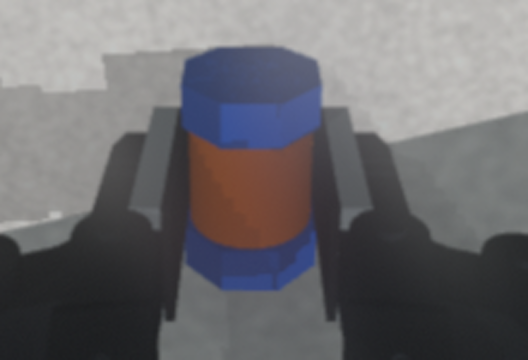

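Emit:
carry_out(
  linear=[
    [0,0,-15],
    [0,0,-45],
    [2,6,-80],
    [7,22,-115],
    [15,48,-140],
    [23,75,-145],
    [32,104,-145],
    [41,133,-145],
    [50,162,-145],
    [59,191,-145],
    [68,220,-145],
    [77,249,-145],
    [85,276,-145],
    [85,276,-135],
    [85,276,-110],
    [85,276,-84],
    [85,276,-84],
    [85,276,-84],
    [85,276,-84],
  ],
  delta_rot=[
    [0,0,0],
    [0,0,0],
    [0,0,0.12],
    [0,0,0.24],
    [0,0,0.36],
    [0,0,0.48],
    [0,0,0.6],
    [0,0,0.72],
    [0,0,0.84],
    [0,0,0.96],
    [0,0,1.08],
    [0,0,1.2],
    [0,0,1.32],
    [0,0,1.44],
    [0,0,1.56],
    [0,0,1.602],
    [0,0,1.602],
    [0,0,1.602],
    [0,0,1.602],
  ],
)

```text
clock: 44.27
position: [0.6056, 0.0415, 0.0892]
orientation: [0.738, 0.674, 0.0, 0.0]
wrist_force: [0.8, -0.3, -0.1]
grip_width: 0.293
```

```bash
python3 -c "
from h import *
plan((.6067,.0405,.044,-5.3))
"
```

```text
t 44.27 pos [0.6056 0.0415 0.0892] F [ 0.8 -0.3 -0.1] w 25.0 q6 0.12
  lin [-0.9, 1.2, 45.2] rot [0.001, -0.0, 0.002] rows 2.0
```

Emit:
carry_out(
  linear=[
    [0,1,20],
    [0,1,38],
    [0,1,43],
    [0,1,45],
    [0,1,45],
    [0,1,45],
  ],
  delta_rot=[
    [0,0,0],
    [0,0,0],
    [0,0,0],
    [0,0,0],
    [0,0,0],
    [0,0,0],
  ],
)

```text
clock: 44.77
position: [0.6071, 0.0414, 0.0443]
orientation: [0.739, 0.674, 0.001, 0.001]
wrist_force: [0.1, 0.8, -1.0]
grip_width: 0.292
```

Emit:
carry_out(
  linear=[
    [0,0,0],
    [0,0,0],
    [0,0,0],
    [0,0,0],
    [0,0,-15],
    [0,0,-40],
    [-20,0,-50],
    [-50,0,-50],
    [-50,0,-50],
  ],
  delta_rot=[
    [0,0,0],
    [0,0,0],
    [0,0,0],
    [0,0,0],
    [0,0,0],
    [0,0,0],
    [0,0,0],
    [0,0,0],
    [0,0,0],
  ],
  hand=50,
)

```text
clock: 45.52
position: [0.6022, -0.0118, 0.0944]
orientation: [0.739, 0.673, 0.0, 0.002]
wrist_force: [0.5, 0.3, -0.1]
grip_width: 0.585
```

Emit:
carry_out(
  linear=[
    [0,0,0],
    [0,0,0],
    [0,0,0],
    [0,0,0],
    [0,0,0],
    [0,0,0],
  ],
  delta_rot=[
    [0,0,0],
    [0,0,0],
    [0,0,0],
    [0,0,0],
    [0,0,0],
    [0,0,0],
  ],
  hand=0,
)

```text
clock: 46.02
position: [0.6013, -0.0077, 0.0925]
orientation: [0.739, 0.674, -0.0, -0.0]
wrist_force: [0.1, 0.4, -0.3]
grip_width: -0.003
```

```bash
python3 -c "
from h import *
p=snap('wrist','w28');cv2.imwrite('pics/w28b.png',cv2.resize(p['color'][:,:,::-1],None,fx=1.2,fy=1.2))
cv2.imwrite('pics/w28c.png',cv2.resize(p['color'][220:384,180:330,::-1],None,fx=3.6,fy=3.6,interpolation=cv2.INTER_CUBIC))
plan((.6020,-.008,.044,-5.3),(.6095,.0737,.044,-5.3))
s=np.load('pics/w28.npz');R0=R.from_quat(s['q']).as_matrix()
f=lambda P:w2pix('w28',s['pos']+(np.array(P)/1e3)@R0.T)*1.2
print(f([[11,-8,0],[11,8,0],[11,0,0],[-11,0,0],[11,-8,-20],[11,8,-20],[11,-14.5,-20],[11,14.5,-20]]))
"
```

```text
t 46.07 pos [ 0.6013 -0.0078  0.0925] F [ 0.5  0.3 -0.1] w 0.0 q6 0.04
  lin [-0.1, 0.8, 48.5] rot [-0.0, -0.0, 0.001] rows 2.0
  lin [81.9, 0.8, 48.5] rot [-0.0, -0.0, 0.001] rows 3.0
[[287.30333346 289.13113515]
 [326.60435831 289.12487156]
 [306.95387663 289.12897429]
 [306.86832859 335.58609735]
 [284.96220522 314.81879342]
 [329.5309741  314.81161646]
 [266.85805177 314.81755443]
 [347.63485831 314.80454664]]
```

View pics/w28b.png

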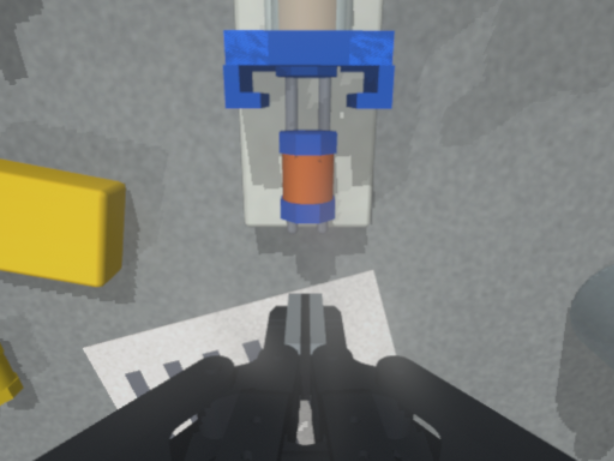

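View pics/w28c.png

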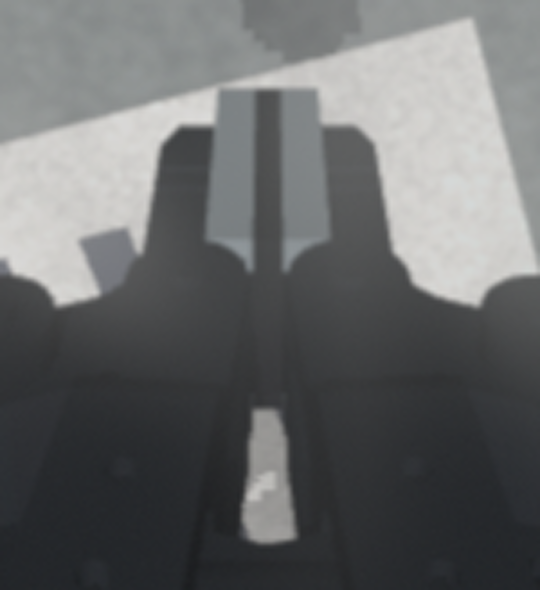

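Emit:
carry_out(
  linear=[
    [0,0.6,10],
    [0,0.6,20],
    [0,0.6,30],
    [0,0.6,40],
    [0,0.6,45],
    [0,0.6,45],
    [10,0.6,45],
    [17,0.6,45],
    [24,0.6,45],
    [31,0.6,45],
    [38,0.6,45],
    [45,0.6,45],
    [52,0.6,45],
    [59,0.6,45],
    [66,0.6,45],
    [73,0.6,45],
    [79,0.6,45],
    [82,0.6,45],
    [82,0.6,45],
    [82,0.6,45],
  ],
  delta_rot=[
    [0,0.1,0],
    [0,0.2,0],
    [0,0.3,0],
    [0,0.4,0],
    [0,0.45,0],
    [0,0.45,0],
    [0,0.45,0],
    [0,0.45,0],
    [0,0.45,0],
    [0,0.45,0],
    [0,0.45,0],
    [0,0.45,0],
    [0,0.45,0],
    [0,0.45,0],
    [0,0.45,0],
    [0,0.45,0],
    [0,0.45,0],
    [0,0.45,0],
    [0,0.45,0],
    [0,0.45,0],
  ],
)

```text
clock: 47.73
position: [0.6096, 0.0737, 0.048]
orientation: [0.72, 0.657, 0.165, -0.15]
wrist_force: [0.2, -0.2, -0.1]
grip_width: 0.004
```

```bash
python3 -c "
from h import *
plan()
print(R.from_quat(get_state()['orientation']).as_matrix().round(3), get_state()['q'])
p=snap('wrist','w29');cv2.imwrite('pics/w29b.png',cv2.resize(p['color'][:,:,::-1],(800,600)))
p=snap('scene','s29');cv2.imwrite('pics/s29b.png',cv2.resize(p['color'][:,:,::-1][150:300,250:450],None,fx=4,fy=4,interpolation=cv2.INTER_CUBIC))
"
```

```text
t 47.73 pos [0.6096 0.0737 0.048 ] F [ 0.2 -0.2 -0.1] w 0.4 q6 -0.42
[[ 0.082  0.996  0.04 ]
 [ 0.896 -0.092  0.433]
 [ 0.435  0.    -0.9  ]] [-0.16997298  0.34600005  1.94022521  0.55394538  0.97025577 -0.42299376]
```

View pics/w29b.png

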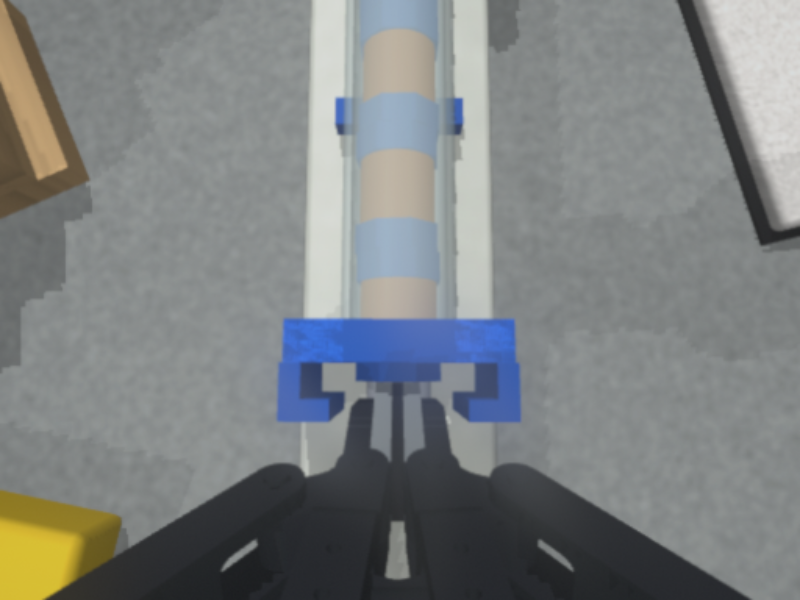

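View pics/s29b.png

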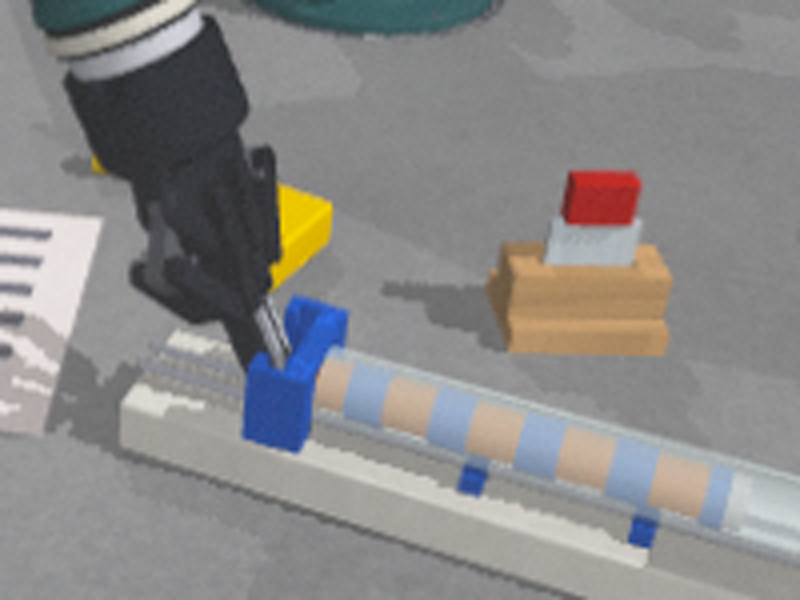

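Emit:
carry_out(
  linear=[
    [1.8,0,0.9],
    [3.6,0,1.8],
    [5.4,0,2.6],
    [6.8,0,3.3],
    [8.1,0,3.9],
    [8.1,0,3.9],
    [8.1,0,3.9],
    [8.1,0,3.9],
  ],
  delta_rot=[
    [0,0,0],
    [0,0,0],
    [0,0,0],
    [0,0,0],
    [0,0,0],
    [0,0,0],
    [0,0,0],
    [0,0,0],
  ],
)

```text
clock: 48.5
position: [0.6102, 0.0825, 0.0477]
orientation: [0.72, 0.657, 0.165, -0.151]
wrist_force: [-0.6, -1.1, -0.6]
grip_width: -0.001
```

```bash
python3 -c "
from h import *
plan()
p=snap('wrist','w30');cv2.imwrite('pics/w30b.png',cv2.resize(p['color'][:,:,::-1],(800,600)))
"
```

```text
t 48.5 pos [0.6102 0.0825 0.0477] F [-0.6 -1.1 -0.6] w -0.1 q6 -0.41
```

View pics/w30b.png

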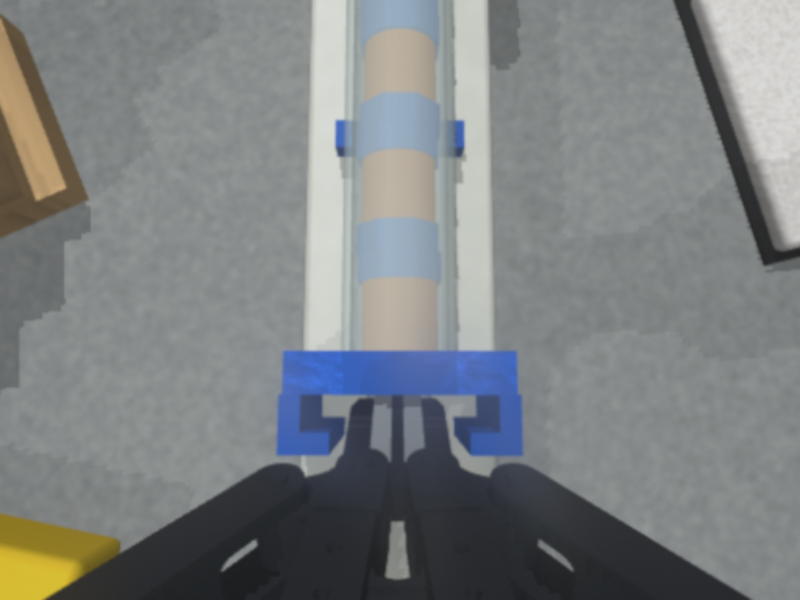

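Emit:
carry_out(
  linear=[
    [1.1,0,0.5],
    [1.1,0,0.5],
    [1.1,0,0.5],
    [-9,0,-4.3],
    [-27,0,-13],
    [-45,0,-21.7],
    [-54,0,-26],
    [-54,0,-50],
    [-54,0,-80],
    [-54,0,-80],
    [-54,0,-80],
  ],
  delta_rot=[
    [0,0,0],
    [0,0,0],
    [0,0,0],
    [0,0,0],
    [0,0,0],
    [0,0,0],
    [0,0,0],
    [0,0,0],
    [0,0,0],
    [0,0,0],
    [0,0,0],
  ],
)

```text
clock: 49.47
position: [0.6046, -0.0022, 0.0986]
orientation: [0.721, 0.657, 0.166, -0.148]
wrist_force: [-0.1, 0.7, -0.5]
grip_width: 0.003
```

```bash
python3 -c "
from h import *
plan((.600,-.02,.16,-5.3))
p=snap('wrist','w31');cv2.imwrite('pics/w31b.png',cv2.resize(p['color'][:,:,::-1],(800,600)))
"
```

```text
t 49.47 pos [ 0.6046 -0.0022  0.0986] F [-0.1  0.7 -0.5] w 0.3 q6 -0.47
  lin [10.3, -2.7, -63.2] rot [0.005, -0.45, -0.0] rows 4.0
```

View pics/w31b.png

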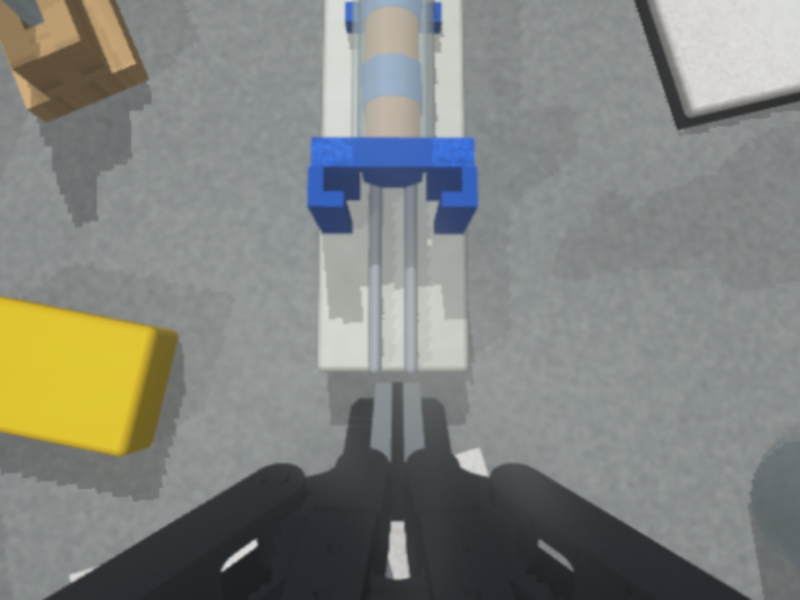

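```bash
python3 - <<'E'
from h import *
M=np.array([.6108,.0890]);a=np.radians(84.7);u=np.array([np.cos(a),np.sin(a)]);v=np.array([-u[1],u[0]])
P=lambda s,l,z:np.r_[M+s*u/1e3+l*v/1e3,z]
def q(*p): return np.round((w2pix('w31',P(*p))[0]+.5)*1.5625-.5).astype(int)
for s in (-3,0,3,5): print(s,[q(s,l,z).tolist() for l,z in ((0,.037),(0,.041),(13,.05),(-13,.05))])
print('flange front top',q(0,32,.072),q(0,-32,.072),'guide front top',q(-16,32,.072),q(-16,-32,.072))
im=cv2.imread('pics/w31.png');cv2.imwrite('pics/w31c.png',cv2.resize(im[80:155,190:310],None,fx=6.5,fy=6.5,interpolation=cv2.INTER_CUBIC))
E
```

```text
-3 [[393, 202], [393, 199], [363, 192], [423, 192]]
0 [[393, 195], [393, 193], [363, 186], [423, 186]]
3 [[393, 189], [393, 186], [363, 179], [423, 179]]
5 [[393, 185], [393, 182], [363, 175], [423, 175]]
flange front top [311 166] [474 166] guide front top [310 206] [475 206]
```

View pics/w31c.png

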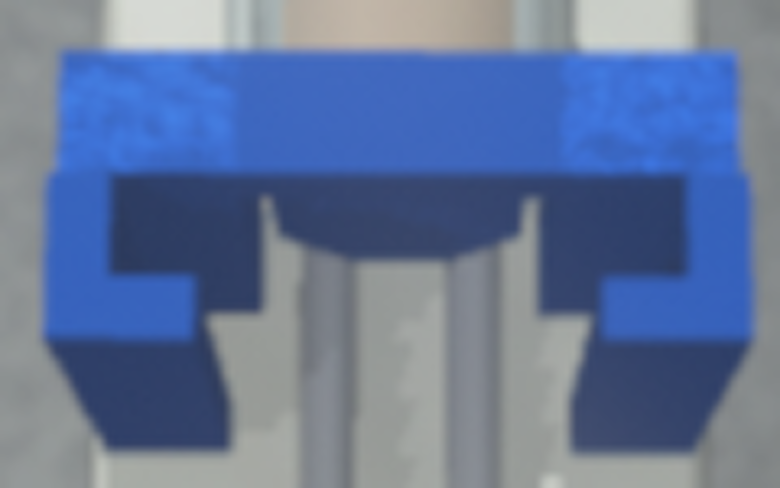

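```bash
python3 -c "
from h import *
plan((.600,-.02,.20,-5.3),(.4427,.2092,.20,19.1))
"
```

```text
t 49.52 pos [ 0.6033 -0.0014  0.0971] F [ 0.3  0.5 -0.2] w -0.0 q6 -0.47
  lin [27.8, -1.4, -100.9] rot [0.002, -0.45, -0.0] rows 4.0
  lin [220.3, -179.2, -8.2] rot [0.098, -0.443, -0.419] rows 7.0
```

Emit:
carry_out(
  linear=[
    [7,0,-25],
    [14,0,-50],
    [21,0,-75],
    [28,-1,-101],
    [56,-28,-88],
    [84,-54,-74],
    [112,-80,-60],
    [140,-106,-47],
    [168,-131,-34],
    [196,-157,-20],
    [220,-179,-8],
    [220,-179,-8],
    [220,-179,-8],
    [220,-179,-8],
  ],
  delta_rot=[
    [0,-0.11,0],
    [0,-0.23,0],
    [0,-0.34,0],
    [0,-0.45,0],
    [0.02,-0.449,-0.1],
    [0.04,-0.448,-0.19],
    [0.06,-0.447,-0.28],
    [0.08,-0.445,-0.36],
    [0.098,-0.443,-0.419],
    [0.098,-0.443,-0.419],
    [0.098,-0.443,-0.419],
    [0.098,-0.443,-0.419],
    [0.098,-0.443,-0.419],
    [0.098,-0.443,-0.419],
  ],
  hand=60,
)

```text
clock: 50.68
position: [0.4417, 0.2093, 0.1982]
orientation: [0.579, 0.816, -0.001, -0.001]
wrist_force: [0.5, 0.3, -0.8]
grip_width: 0.703
```

```bash
python3 -c "
from h import *
plan((.4427,.2092,.0655,19.1))
p=snap('wrist','w32');cv2.imwrite('pics/w32b.png',cv2.resize(p['color'][:,:,::-1],(800,600)))
print(R.from_quat(get_state()['orientation']).as_matrix().round(3))
"
```

```text
t 50.68 pos [0.4417 0.2093 0.1982] F [ 0.5  0.3 -0.8] w 60.1 q6 0.05
  lin [-0.4, 1.4, 132.7] rot [-0.004, -0.0, 0.003] rows 4.0
[[-0.329  0.944 -0.003]
 [ 0.944  0.329 -0.001]
 [ 0.    -0.003 -1.   ]]
```

View pics/w32b.png

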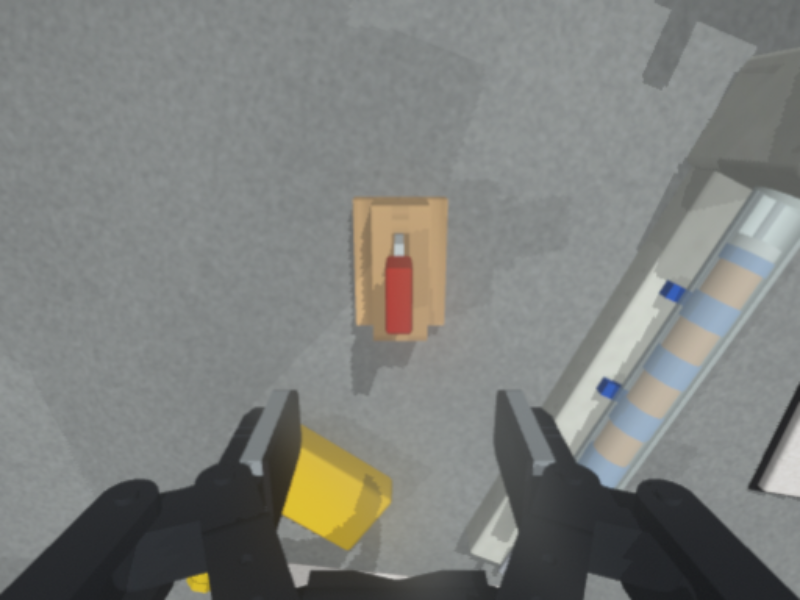

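Emit:
carry_out(
  linear=[
    [0,1,40],
    [0,1,75],
    [0,1,100],
    [0,1,118],
    [0,1,128],
    [0,1,132],
    [0,1,132],
    [0,1,132],
  ],
  delta_rot=[
    [0,0,0],
    [-0.004,0,0],
    [-0.004,0,0],
    [-0.004,0,0],
    [-0.004,0,0],
    [-0.004,0,0],
    [-0.004,0,0],
    [-0.004,0,0],
  ],
)

```text
clock: 51.4
position: [0.4442, 0.2096, 0.0682]
orientation: [0.58, 0.815, 0.002, 0.001]
wrist_force: [0.4, 0.6, 0.8]
grip_width: 0.702
```

Emit:
carry_out(
  linear=[
    [0,0,0],
    [0,0,0],
    [0,0,0],
    [0,0,0],
    [0,0,0],
    [0,0,0],
    [0,0,0],
    [0,0,0],
  ],
  delta_rot=[
    [0,0,0],
    [0,0,0],
    [0,0,0],
    [0,0,0],
    [0,0,0],
    [0,0,0],
    [0,0,0],
    [0,0,0],
  ],
  hand=6,
  squeeze=40,
)

```text
clock: 52.07
position: [0.4432, 0.2099, 0.0683]
orientation: [0.579, 0.815, 0.001, 0.001]
wrist_force: [-2.2, -0.4, 6.0]
grip_width: 0.156
```

```bash
python3 -c "
from h import *
plan()
p=snap('wrist','w33');cv2.imwrite('pics/w33b.png',cv2.resize(p['color'][:,:,::-1],(800,600)))
"
```

```text
t 52.07 pos [0.4432 0.2099 0.0683] F [-2.2 -0.4  6. ] w 13.4 q6 0.06
```

View pics/w33b.png

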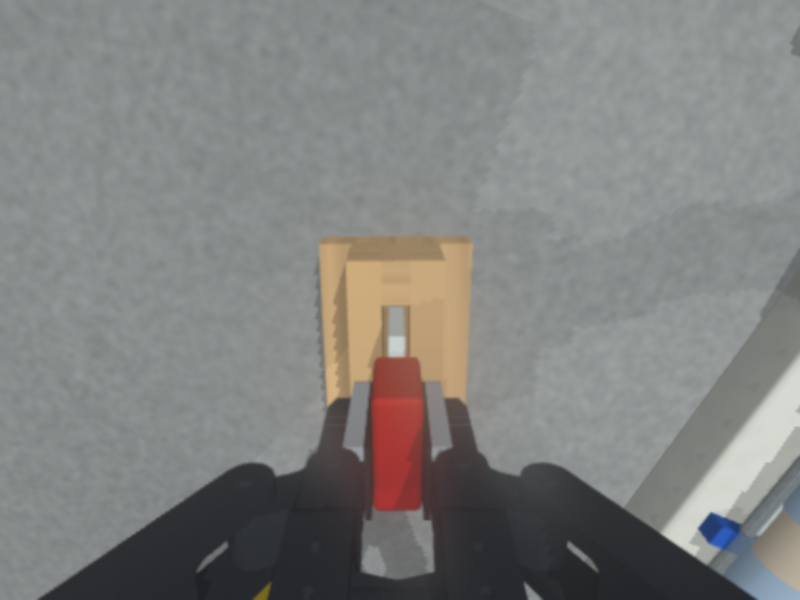

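```bash
python3 -c "
from h import *
plan((.4432,.2099,.2,19.1),(.6110,.0835,.20,84.7),(.6110,.0835,.145,84.7))
"
```

```text
t 52.12 pos [0.4432 0.2099 0.0682] F [-2.  -0.3  6.5] w 13.4 q6 0.06
  lin [0.1, 0.4, -131.8] rot [0.003, -0.001, 0.002] rows 4.0
  lin [-174.5, 117.3, -131.5] rot [0.003, 0.001, -1.143] rows 10.0
  lin [-174.5, 117.1, -76.5] rot [0.003, 0.001, -1.143] rows 10.0
```

Emit:
carry_out(
  linear=[
    [0,0,-10],
    [0,0,-22],
    [0,0,-36],
    [0,0,-65],
    [0,0,-100],
    [0,0,-131],
    [-20,13,-131],
    [-40,26,-131],
    [-60,40,-131],
    [-80,53,-131],
    [-100,67,-131],
    [-120,80,-131],
    [-140,94,-131],
    [-158,106,-131],
    [-174,117,-131],
    [-174,117,-110],
    [-174,117,-85],
    [-174,117,-77],
    [-174,117,-77],
    [-174,117,-77],
  ],
  delta_rot=[
    [0,0,0],
    [0,0,0],
    [0,0,0],
    [0,0,0],
    [0,0,0],
    [0,0,0],
    [0,0,-0.12],
    [0,0,-0.24],
    [0,0,-0.36],
    [0,0,-0.48],
    [0,0,-0.6],
    [0,0,-0.72],
    [0,0,-0.84],
    [0,0,-0.96],
    [0,0,-1.08],
    [0,0,-1.143],
    [0,0,-1.143],
    [0,0,-1.143],
    [0,0,-1.143],
    [0,0,-1.143],
  ],
)

```text
clock: 53.78
position: [0.61, 0.0838, 0.1443]
orientation: [0.046, 0.999, 0.001, 0.0]
wrist_force: [-0.2, 0.9, 0.1]
grip_width: 0.153
```

Emit:
carry_out(
  linear=[
    [0,0,0],
    [0,0,0],
  ],
  delta_rot=[
    [0,0,0],
    [0,0,0],
  ],
)

```text
clock: 53.95
position: [0.6116, 0.0841, 0.1464]
orientation: [0.046, 0.999, 0.001, 0.002]
wrist_force: [0.4, 1.0, 0.1]
grip_width: 0.158
```

```bash
python3 -c "
from h import *
plan((.6110,.0835,.13,84.7))
p=snap('wrist','w34');cv2.imwrite('pics/w34b.png',cv2.resize(p['color'][100:300,150:370,::-1],None,fx=3,fy=3,interpolation=cv2.INTER_CUBIC))
p=snap('scene','s34');cv2.imwrite('pics/s34b.png',cv2.resize(p['color'][:,:,::-1][150:300,250:450],None,fx=4,fy=4,interpolation=cv2.INTER_CUBIC))
"
```

```text
t 53.95 pos [0.6116 0.0841 0.1464] F [0.4 1.  0.1] w 13.5 q6 -1.38
  lin [0.6, -0.7, 16.4] rot [0.002, 0.005, -0.0] rows 1.0
```

View pics/w34b.png

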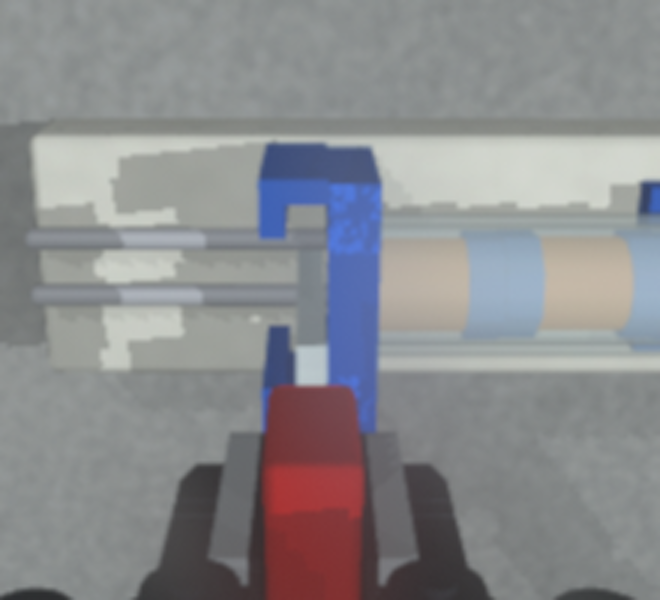

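View pics/s34b.png

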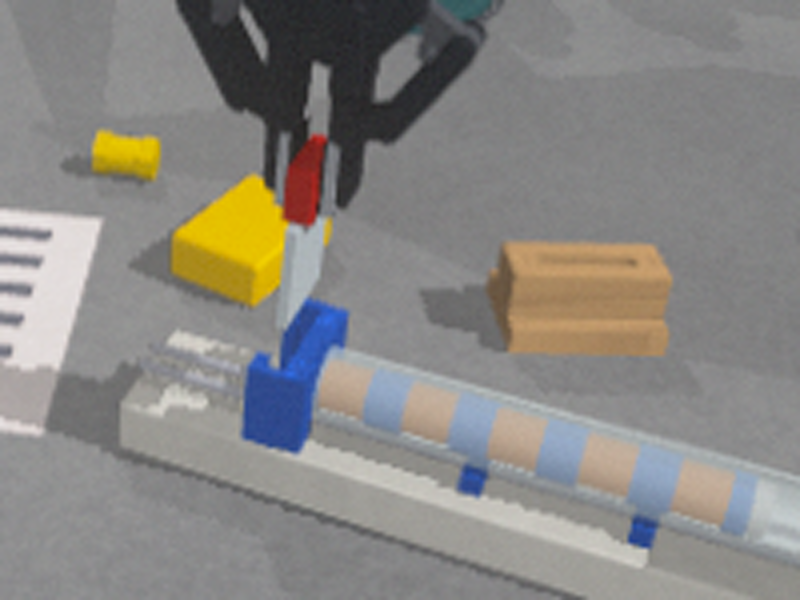

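```bash
python3 - <<'E'
from h import *
np.set_printoptions(precision=1,suppress=True)
st=np.load('pics/w34.npz');R0=R.from_quat(st['q'])
f=lambda a:[(150+(x+.5)/3-.5,100+(y+.5)/3-.5) for x,y in a]
t=lambda p,z:R0.inv().apply(pix2w('w34',f(p),z)-st['pos'])*1e3
print('plate bottom',t([(299,249),(326,249)],st['pos'][2]-.0533))
print('slot',t([(288,207),(327,207)],.072),'guide outer',t([(259,182),(380,182)],.072))
print('handle',t([(267,463),(363,463)],st['pos'][2]+.0267),t([(274,387),(355,387)],st['pos'][2]-.0013))
E
```

```text
plate bottom [[24.5 -2.1 53.2]
 [24.5  3.5 53.2]]
slot [[28.1 -4.9 74.2]
 [28.1  4.  74.2]] guide outer [[ 34.  -11.4  74.2]
 [ 34.   16.   74.2]]
handle [[ 18.9  -5.4 -26.8]
 [ 18.9   7.5 -26.8]] [[17.1 -5.5  1.2]
 [17.1  7.6  1.2]]
```

Emit:
carry_out(
  linear=[
    [0.8,-1.2,8],
    [0.8,-1.2,15],
    [0.8,-1.2,15],
    [0.8,-1.2,15],
    [0.8,-1.2,15],
  ],
  delta_rot=[
    [0,0,0],
    [0,0,0],
    [0,0,0],
    [0,0,0],
    [0,0,0],
  ],
)

```text
clock: 54.47
position: [0.6094, 0.0826, 0.1289]
orientation: [0.047, 0.999, 0.001, 0.0]
wrist_force: [0.2, 0.3, -1.7]
grip_width: 0.154
```

```bash
python3 -c "
from h import *
plan((.6107,.0829,.0917,84.7))
p=snap('wrist','w35');cv2.imwrite('pics/w35b.png',cv2.resize(p['color'][100:300,150:370,::-1],None,fx=3,fy=3,interpolation=cv2.INTER_CUBIC))
"
```

```text
t 54.47 pos [0.6094 0.0826 0.1289] F [ 0.2  0.3 -1.7] w 13.2 q6 -1.38
  lin [-1.3, 0.4, 37.2] rot [0.001, 0.001, -0.001] rows 1.0
```

View pics/w35b.png

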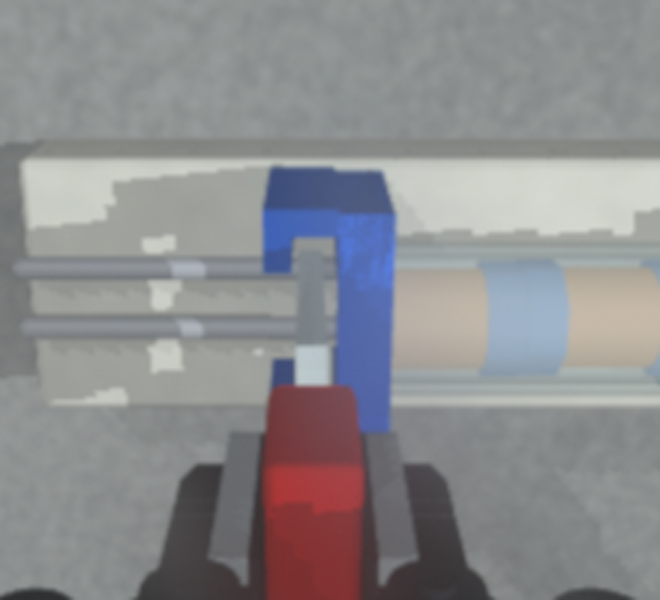

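Emit:
carry_out(
  linear=[
    [0,0.3,6],
    [0,0.3,12],
    [0,0.3,18],
    [0,0.3,24],
    [0,0.3,30],
    [0,0.3,34],
    [0,0.3,37],
    [0,0.3,37],
    [0,0.3,37],
  ],
  delta_rot=[
    [0,0,0],
    [0,0,0],
    [0,0,0],
    [0,0,0],
    [0,0,0],
    [0,0,0],
    [0,0,0],
    [0,0,0],
    [0,0,0],
  ],
)

```text
clock: 55.27
position: [0.6098, 0.083, 0.0923]
orientation: [0.047, 0.999, 0.001, 0.001]
wrist_force: [-0.6, 0.1, -0.7]
grip_width: 0.152
```

```bash
python3 -c "
from h import *
plan((.6107,.0829,.0917,84.7))
p=snap('scene','s36');cv2.imwrite('pics/s36b.png',cv2.resize(p['color'][:,:,::-1][150:300,250:450],None,fx=4,fy=4,interpolation=cv2.INTER_CUBIC))
"
```

```text
t 55.27 pos [0.6098 0.083  0.0923] F [-0.6  0.1 -0.7] w 13.0 q6 -1.38
  lin [-0.9, 0.0, 0.6] rot [0.001, 0.002, -0.001] rows 1.0
```

View pics/s36b.png

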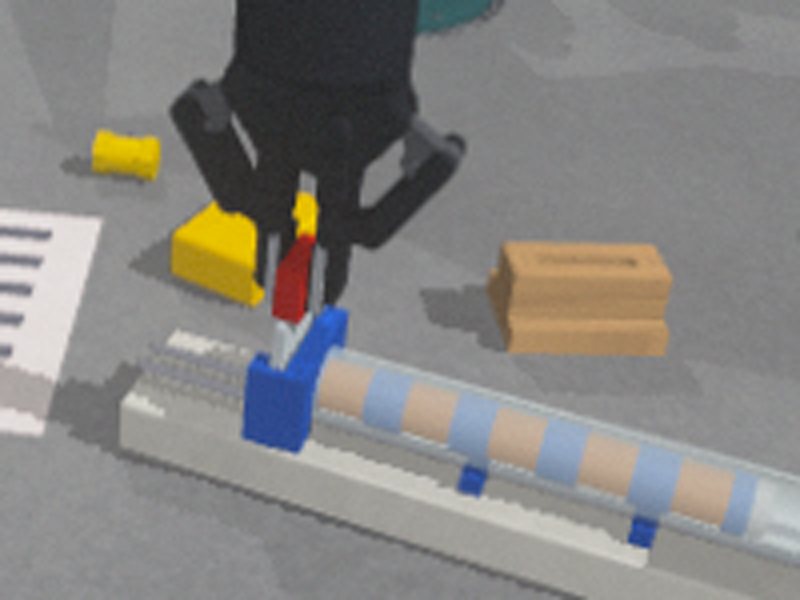

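Emit:
carry_out(
  linear=[
    [0,0,1],
    [0,0,2],
    [0,0,2],
    [0,0,2],
  ],
  delta_rot=[
    [0,0,0],
    [0,0,0],
    [0,0,0],
    [0,0,0],
  ],
)

```text
clock: 55.65
position: [0.6102, 0.083, 0.0915]
orientation: [0.047, 0.999, 0.001, 0.001]
wrist_force: [-1.1, -0.4, 5.6]
grip_width: 0.153
```

Emit:
carry_out(
  linear=[
    [0,0,0],
    [0,0,0],
    [0,0,0],
    [0,0,0],
    [0,0,0],
    [0,0,-10],
    [0,0,-30],
    [0,0,-60],
    [0,0,-100],
    [20,0,-130],
    [50,0,-150],
    [50,0,-150],
    [50,0,-150],
    [50,0,-150],
  ],
  delta_rot=[
    [0,0,0],
    [0,0,0],
    [0,0,0],
    [0,0,0],
    [0,0,0],
    [0,0,0],
    [0,0,0],
    [0,0,0],
    [0,0,0],
    [0,0,0],
    [0,0,0],
    [0,0,0],
    [0,0,0],
    [0,0,0],
  ],
  hand=50,
)

```text
clock: 56.82
position: [0.5597, 0.0874, 0.2405]
orientation: [0.046, 0.999, 0.001, 0.001]
wrist_force: [-0.4, -0.1, -0.6]
grip_width: 0.589
```

```bash
python3 - <<'E'
from h import *
plan()
snap('scene','s37');p=snap('wrist','w37');cv2.imwrite('pics/w37b.png',cv2.resize(p['color'][:,:,::-1],(800,600)))
snap('top','t37')
a=cv2.imread('pics/scene0.png')[190:300,270:400];b=cv2.imread('pics/s37.png')[190:300,270:400]
cv2.imwrite('pics/cmp.png',cv2.resize(np.hstack([a,b]),None,fx=3,fy=3,interpolation=cv2.INTER_CUBIC))
for n in('scene0','s37'):
    im=cv2.imread('pics/'+n+'.png')[200:240,300:350];h=cv2.cvtColor(im,cv2.COLOR_BGR2HSV)
    m=cv2.inRange(h,(0,150,60),(4,255,255))|cv2.inRange(h,(175,150,60),(180,255,255))
    ys,xs=np.nonzero(m);print(n,len(xs),xs.mean()+300,ys.mean()+200,xs.min()+300,xs.max()+300,ys.min()+200,ys.max()+200)
E
```

```text
t 56.82 pos [0.5597 0.0874 0.2405] F [-0.4 -0.1 -0.6] w 50.3 q6 -1.37
scene0 196 324.38775510204084 219.78571428571428 318 331 209 230
s37 196 325.5561224489796 219.91836734693877 319 332 210 230
```

View pics/cmp.png

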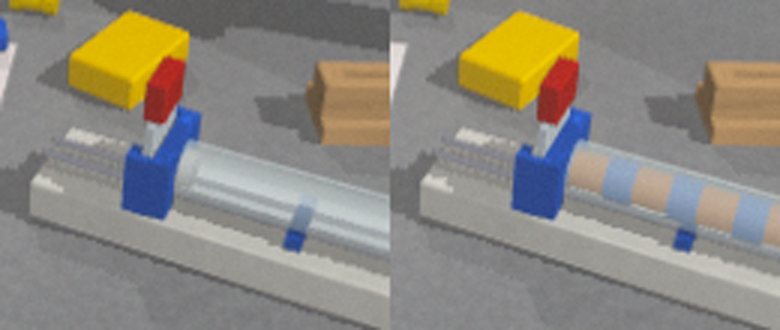

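View pics/w37b.png

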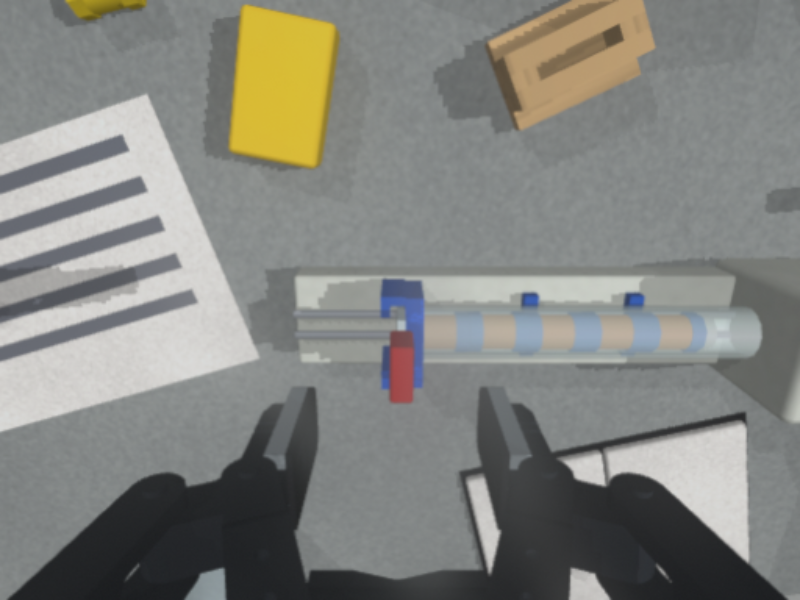

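View pics/t37.png

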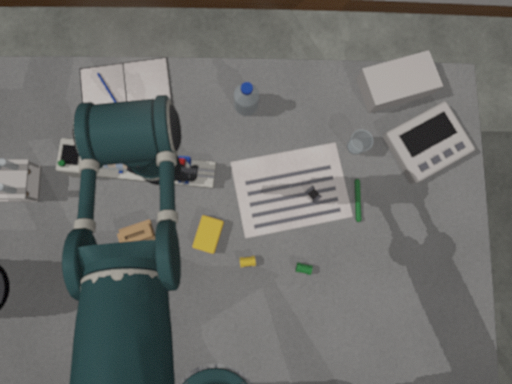

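```bash
python3 -c "
from h import *
plan();print(manip.close_job())"
```

```text
t 56.97 pos [0.5594 0.0872 0.2386] F [ 0.2  0.4 -0. ] w 50.0 q6 -1.37
the job is handed in; nothing more can be done
None
```

The job is handed in at 57 s on the robot's clock. I stood the gate in the holder. All five fresh cartridges were then laid on the rails and pushed in one after another. One had been knocked aside before I reached it, and I found it again in the top view. The last push was made with the tool tilted. I then slid the gate back down into its slot.

- **Cartridges:** all five show inside the tube. The last one's rear end is about 4 mm inside the mouth by camera projection, which is good to about 2 mm.
- **Gate:** it met the rails within about 0.2 mm of the height I worked out for fully home, with about 6 N of contact. In the scene picture its handle is level with where it started, but about 1 pixel further along the tube, which fits the play in the slot.
- **Bystanders:** in the last top view the bottle, beaker, sponge, spent cartridge and the yellow and green look-alikes look unmoved; I did not measure them.
- **Robot:** the open gripper was well clear of everything at hand-in. The highest wrist force I read was about 10 N.

No check failed or disagreed.

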